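# Check the hinged tins and set the stiff one aside

### The arm

A 6-joint arm with a two-finger parallel gripper is mounted at the origin on a cart in front of the work surface, level with it; the furniture and walls round the work are solid. World frame = base frame: x ahead of the robot, y to its left, z up, the work surface at z = 0. Lengths are in m, angles in rad, forces in N, time in s.
With the tool pointing down it reaches from about 0.35 to 0.975 m from the base axis. Payload 4.9 kg.
Tool frame: the origin (TCP) lies at the very end of the fingers, on their centre line; the grasp point (between the pads) lies 19 mm behind it; z points along the fingers, y is the line along which they close (so a half turn about z gives the same grasp; the last joint's range is limited). The gripper opens to 85 mm and grips with 20 to 120 N. Pads are 22 mm wide; open, the fingers measure 114 mm over their backs; the gripper's body (76 mm by 85 mm) begins 54 mm behind the grasp point. The pads swing forward as they close: fully open they stand 13 mm farther back than shut.
Start: joints at [1.054, 0.053, 1.613, -0, 1.476, -0.119], TCP at [0.242, 0.576, 0.231] pointing down, gripper open.
Joint ranges: [-3.01, 3.01], [-1.01, 2.22], [0.06, 2.58], [-1.02, 4.17], [0.09, 2.62], [-3.14, 3.14]. Speed limits (rad/s): [2.57, 2.57, 3.14, 3.14, 3.14, 3.14].

### API

Orientations are given as a unit quaternion [w, x, y, z].
In Python, from plant import manip, vision, order gives the robot as it stands.
- The arm moves only by the tool play_rows, never from a script. Its argument "steps" is a list that holds one entry, the list of rows, each a list of 6 numbers: the shift along the tool's x, y, z in mm, then the turn, a rotation vector about the tool's x, y, z in degrees. A call has 1 to 12 rows; each row is the pose to reach, as a shift and turn from the pose commanded when the call began, along the tool's axes at that moment; what a row does not reach only later rows make up. A row lasts 1/12 s, in which the tool goes at most 41.7 mm and 7.16 degrees, less where a joint would pass 70% of its speed; a pose out of reach is approached as far as the arm can. A call with a gripper value outside its range is refused whole. "claw" is the gripper's target within -1 to 1 (fully open at 1, half-way at 0, shut at -1), set as the call begins (left out, the last holds). The fingers move at their own pace and stop on an object; the grip force is fixed at half the most. Time passes only in rows, so rows that repeat a pose let the fingers close. It gives the time, the measured TCP pose, the force, the opening and the grip force at its end, in the units of the state.
- manip.state(): the state, without advancing time (a new reading comes with each control period).
- vision.grab_frame(name): name is "scene" or "top" or "wrist"; returns (picture, depth): 400x640x3 uint8, blue, green, red; 400x640 float32, m along the optical axis (not along the pixel's ray), 0 where there is no reading.
- vision.camera_info(name): a dict with "K" (3x3 intrinsics, pixels), "k1" (the pictures are not rectified: a ray, as slopes to the right and down, at radius r is drawn at 1 + k1 r^2 times it, then the intrinsics apply), "eye" and "orientation" of the camera in the world; the wrist camera has in their place "T_tool_cam" (4x4, takes a point from camera to tool coordinates, whose origin is the TCP and whose axes are the flange's). Camera axes: x right, y down, z forward; pixel columns grow to the right and rows downward; lengths in m; the calibration is good to about 2 mm. A picture is of the moment at which its call begins: read the wrist's pose just before it. camera_info takes no time and is no camera call.
- order.job_done(): hands the job in; it is judged then, once.
The state is a dict: "time": time; "joint_pos": joint angles; "joint_vel": joint speeds; "joint_efforts": joint torques, N m; "tool_pos": TCP position; "tool_rot": TCP orientation; "contact_force": force on the tool from outside, world axes, zero at the start; "ft_torque": the same for the moment, N m; "gripper_width": opening from 0.0 (shut) to 1.0 (fully open); "grasp_force": force on a finger pad.
Only numpy, scipy, OpenCV 4.12 (cv2) and the standard library are available. Lean on these libraries where they do the work, as an engineer would, in place of code of your own. Each camera call takes 0.05 s, during which the arm holds its last target. There are 200 camera calls.

### The job

Three washed hinged tins stand on the worktop: lift each lid by its thumb lip as far back as it swings and let it go - a free lid goes over past upright and stays back, the one with the stiff hinge sticks part-way up. Leave the two free tins standing open where they are, ready to be filled, and press the stiff tin's lid shut again and stand that tin upright on the broad part of the wooden paddle board, set aside for oiling. Do not disturb the tumbler or the teaspoon.

Things in the scene. Friction and masses are not known exactly. Their poses are not given: they have to be found in the camera images.
- tin_a_center (a point): Centre of one of three alike hinged steel tins, 30 mm above its underside. Shut, it is 110 mm deep (its x axis), 66 wide (y), 60 high, about 0.65 kg: hollow lower shell 46 mm high, lid shell 14 mm. Front with thumb lip on the -x side; hinge line along y, 57.5 mm behind this centre (+x) and 16 mm above it. Any of the three may be the stiff one; looks do not tell.
- tin_a_lip (a point): Rolled end of the thumb lip at the middle of the lid's front edge of tin_a: 34 mm wide, 5 mm thick, sticks out 17 mm past the front wall, 50.6 mm above the worktop when shut, 127 mm from the hinge line. The space under it is free for a fingertip to go in and lift. Axes turn with the lid; shut, parallel to the tin's.
- tin_a_lid (a joint): Lid angle of tin_a: 0 shut, grows as it opens up and back. A free lid (stop at 1.95) needs about 0.4 N at the lip, sinks with a lowered finger and falls shut when let go short of upright; past upright it falls back to its stop and stays. The stiff lid needs about 1.4 N at the lip, stays at any angle and jams hard at 1.3: do not force it.
- tin_b_center (a point): Centre of another of the three alike hinged steel tins; sizes, axes and behaviour as tin_a.
- tin_b_lip (a point): Thumb lip of tin_b; as for tin_a.
- tin_b_lid (a joint): Lid angle of tin_b; as for tin_a.
- tin_c_center (a point): Centre of another of the three alike hinged steel tins; sizes, axes and behaviour as tin_a.
- tin_c_lip (a point): Thumb lip of tin_c; as for tin_a.
- tin_c_lid (a joint): Lid angle of tin_c; as for tin_a.
- board_blade (a point): Middle of the top of the broad part of the worn wooden paddle board lying flat and loose on the worktop in front of the sink. The broad part is 175 mm along y, 110 mm along x, its top 18 mm above the worktop; a narrow handle, 28 mm wide, sticks out 75 mm on the -y side. z up.
- tumbler_steel: Steel tumbler upside down, 68 mm across, 74 mm high, at the front edge of the worktop to the right of the board; origin under its middle. Bystander.
- tea_spoon: Teaspoon, 132 mm long, lying at the far left of the work; origin under its middle. Bystander.

How it is judged:
By the outcome, as a careful person would: the job done as asked, in the order asked, and still so for the second after the job is handed in, with the robot touching nothing.
It also fails if it takes over 72 s, if anything falls off the work surface, if the arm or the gripper's body presses on something with over 40 N, if the wrist force passes 120 N, or if a joint passes its speed limit or range.

## Working session

There is one attempt and no reset: what is moved stays moved. The work goes in short steps, Python scripts to look and compute and a tool call to move; the robot and the scene stay as the last step left them, time stands still between calls to the robot, and variables do not carry over. Pictures are saved under pics/ and viewed, at most 10 in all, crops included, and the job is handed in when it is done.

Besides the shell and the picture viewer there is one more tool, called after ">>>" as name(argument=value, ...), one argument or row to a line, values as JSON. play_rows: Moves the arm, as the interface text tells. Its arguments: {"type":"object","properties":{"steps":{"type":"array"},"claw":{"type":"number"}},"required":["steps"]}

```bash
ls; mkdir -p pics; cat > h.py <<'E'
import numpy as np, cv2
from scipy.spatial.transform import Rotation as R
from plant import manip, vision, order
def q2R(q): return R.from_quat([q[1],q[2],q[3],q[0]]).as_matrix()
def cam(name,st=None):
    i=vision.camera_info(name); K=np.array(i["K"]); k1=i["k1"]
    if name=="wrist":
        T=np.eye(4);T[:3,:3]=q2R(st["tool_rot"]);T[:3,3]=st["tool_pos"];T=T@np.array(i["T_tool_cam"])
        return K,k1,T[:3,:3],T[:3,3]
    return K,k1,q2R(i["orientation"]),np.array(i["eye"])
def rays(c,uv):
    K,k1,Rm,e=c; uv=np.atleast_2d(np.asarray(uv,float))
    p=cv2.undistortPoints(uv.reshape(-1,1,2),K,np.array([k1,0,0,0,0.])).reshape(-1,2)
    return np.c_[p,np.ones(len(p))]
def onplane(c,uv,z):
    d=rays(c,uv)@c[2].T; return c[3]+d*((z-c[3][2])/d[:,2])[:,None]
def cloud(c,depth):
    v,u=np.mgrid[0:depth.shape[0],0:depth.shape[1]]
    d=rays(c,np.c_[u.ravel(),v.ravel()])*depth.ravel()[:,None]
    return (d@c[2].T+c[3]).reshape(*depth.shape,3)
E
python3 - <<'E'
from h import *
s=manip.state(); print(s)
for n in("top","scene"):
    im,d=vision.grab_frame(n); cv2.imwrite(f"pics/{n}0.png",im); np.save(f"{n}0.npy",d); print(vision.camera_info(n))
print(vision.camera_info("wrist"))
E
```

```text
pics
{'time': 0.0, 'joint_pos': array([ 1.05399036e+00,  5.33424228e-02,  1.61432287e+00, -3.03952191e-05,
        1.47601256e+00, -1.18978573e-01]), 'joint_vel': array([ 5.74517289e-05,  1.37769555e-03, -1.03760158e-03, -1.24057439e-05,
       -2.49345935e-04,  1.08821052e-03]), 'joint_efforts': array([ 9.50675349e-04, -3.93673217e+01, -3.70182931e+01,  3.17099409e-05,
        6.85466628e-03,  1.76668101e-05]), 'tool_pos': array([0.24181191, 0.57563234, 0.23005473]), 'tool_rot': array([-3.11510188e-04,  1.97603031e-01,  9.80281569e-01, -9.95089468e-04]), 'contact_force': array([-0.06618443,  0.76456836,  0.46752684]), 'ft_torque': array([-0.00197852, -0.00062532, -0.01711515]), 'grasp_force': 0.0, 'gripper_width': 0.9979651893425594}
{'K': array([[463.82262937,   0.        , 328.5880068 ],
       [  0.        , 463.82262937, 197.96670664],
       [  0.        ,   0.        ,   1.        ]]), 'k1': -0.13394930365021634, 'eye': array([0.35187449, 0.02475005, 1.50525357]), 'orientation': array([ 0.03840959, -0.69791277,  0.71395899, -0.04129196])}
{'K': array([[400.96625109,   0.        , 318.49577512],
       [  0.        , 400.96625109, 196.85017525],
       [  0.        ,   0.        ,   1.        ]]), 'k1': -0.06909411434162892, 'eye': array([-0.0760603 , -0.91441983,  0.94924733]), 'orientation': array([-0.41608535,  0.86420134, -0.25708624,  0.11804949])}
{'K': array([[354.99804208,   0.        , 320.66500164],
       [  0.        , 354.99804208, 205.58730575],
       [  0.        ,   0.        ,   1.        ]]), 'k1': -0.018741681095819585, 'T_tool_cam': array([[ 8.42225055e-04, -9.57743983e-01, -2.87620849e-01,
         7.33280296e-02],
       [ 9.99999598e-01,  7.17888601e-04,  5.37760832e-04,
        -9.60853969e-04],
       [-3.08557472e-04, -2.87621187e-01,  9.57744203e-01,
        -1.43715731e-01],
       [ 0.00000000e+00,  0.00000000e+00,  0.00000000e+00,
         1.00000000e+00]])}
```

View pics/top0.png

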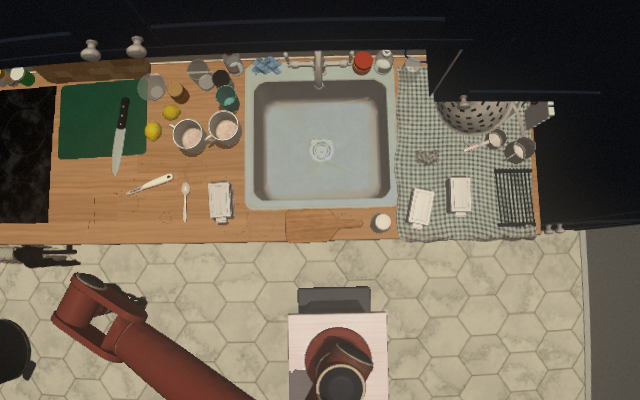

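View pics/scene0.png

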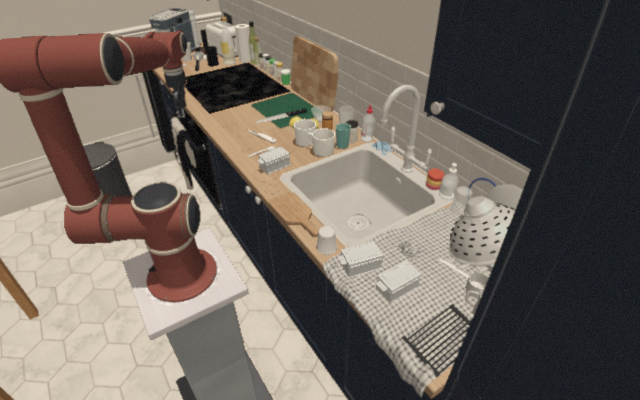

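The top view shows tins at about (219,200), (421,207) and (460,194), with lips towards the bottom of the image. The board is at (312,225) with its handle to the right, the tumbler at (382,222) and the spoon at (185,200). The scene view agrees. I'll measure the tins and board next.

```bash
python3 - <<'E'
from h import *
c=cam("top"); d=np.load("top0.npy"); im=cv2.imread("pics/top0.png")
P=cloud(c,d)
for (u,v) in [(219,200),(421,207),(460,194),(312,225),(382,222),(185,200),(250,225),(320,232),(421,232)]: print((u,v),P[v,u].round(3))
for n,(u,v) in dict(L=(219,200),M=(421,207),Rr=(460,194)).items():
    w=np.zeros(d.shape,bool); w[v-35:v+35,max(0,u-25):u+25]=1
    m=(w&(P[...,2]>.035)&(P[...,2]<.085)).astype(np.uint8)
    k,lab,st,ce=cv2.connectedComponentsWithStats(m); l=lab[v,u]; q=P[lab==l]
    r=cv2.minAreaRect((q[:,:2]*1000).astype(np.float32)); print(n,len(q),np.median(q[:,2]).round(4),r)
    # bounding pixel corners of bright mask
    z=(cv2.cvtColor(im,cv2.COLOR_BGR2HSV)); 
b=(P[...,2]>.010)&(P[...,2]<.03); w=np.zeros(d.shape,bool); w[205:245,275:372]=1
ys,xs=np.nonzero(b&w); print(len(xs),np.median(P[b&w][:,2])); q=P[b&w]; print(cv2.minAreaRect((q[:,:2]*1000).astype(np.float32)))
cr=np.hstack([cv2.resize(im[175:250,180:270],None,fx=4,fy=4,interpolation=cv2.INTER_CUBIC),cv2.resize(im[175:250,395:485],None,fx=4,fy=4,interpolation=cv2.INTER_CUBIC)])
cr2=cv2.resize(im[175:250,275:400],None,fx=4,fy=4,interpolation=cv2.INTER_CUBIC)
cr2=cv2.copyMakeBorder(cr2,0,0,0,cr.shape[1]-cr2.shape[1],cv2.BORDER_CONSTANT)
o=np.vstack([cr,cr2]); print(o.shape); cv2.imwrite("pics/crop0.png",o[:600,:800])
E
```

```text
(219, 200) [0.516 0.361 0.067]
(421, 207) [ 0.48  -0.273  0.059]
(460, 194) [ 0.519 -0.401  0.058]
(312, 225) [0.434 0.072 0.02 ]
(382, 222) [ 0.435 -0.147  0.073]
(185, 200) [0.525 0.488 0.009]
(250, 225) [0.439 0.274 0.001]
(320, 232) [0.411 0.047 0.021]
(421, 232) [ 0.403 -0.28   0.011]
L 847 0.06 ((513.2344360351562, 363.0007629394531), (130.42051696777344, 71.21747589111328), 3.8455801010131836)
M 807 0.0604 ((477.43365478515625, -270.85321044921875), (65.8331527709961, 129.76104736328125), 76.8073959350586)
Rr 821 0.0603 ((514.153564453125, -400.693603515625), (68.28379821777344, 130.33909606933594), 88.82622528076172)
1872 0.018252188038640704
((441.52838134765625, 20.252273559570312), (118.19133758544922, 278.2934875488281), 2.0515668392181396)
(600, 720, 3)
```

View pics/crop0.png

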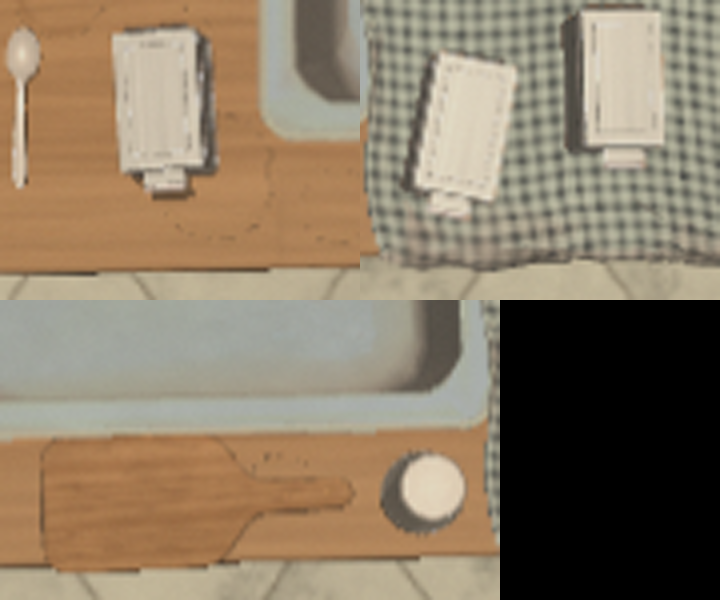

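The crop shows the lip roll ends at crop pixels (167,187), (447,208) and (625,160) (4x zoom). The board blade spans crop x 42–265. I'll refine the poses with colour masks projected onto their height planes.

```bash
python3 - <<'E'
from h import *
c=cam("top"); im=cv2.imread("pics/top0.png"); hsv=cv2.cvtColor(im,cv2.COLOR_BGR2HSV)
S=4
for n,(u,v) in dict(L=(217,200),M=(421,207),R=(460,194)).items():
    cr=cv2.resize(im[v-32:v+36,u-25:u+25],None,fx=S,fy=S,interpolation=cv2.INTER_CUBIC)
    h=cv2.cvtColor(cr,cv2.COLOR_BGR2HSV)
    m=((h[...,2]>168)&(h[...,1]<60)).astype(np.uint8)
    m=cv2.morphologyEx(m,cv2.MORPH_CLOSE,np.ones((13,13)))
    m=cv2.morphologyEx(m,cv2.MORPH_OPEN,np.ones((9,9)))
    o=cv2.morphologyEx(m,cv2.MORPH_OPEN,np.ones((49,49)) if n!='M' else cv2.getStructuringElement(cv2.MORPH_ELLIPSE,(55,55)))
    k,lab,st,ce=cv2.connectedComponentsWithStats(o); l=1+np.argmax(st[1:,4])
    def w(mask,z):
        ys,xs=np.nonzero(mask); return onplane(c,np.c_[(xs+.5)/S-.5+u-25,(ys+.5)/S-.5+v-32],z)[:,:2]*1000
    q=w(lab==l,.06); r=cv2.minAreaRect(q.astype(np.float32))
    k2,lab2,st2,_=cv2.connectedComponentsWithStats(m); l2=lab2[128,100]
    full=w(lab2==l2,.0506)
    a=np.deg2rad(r[2] if r[1][0]>r[1][1] else r[2]-90); ax=np.array([np.cos(a),np.sin(a)])
    t=(full-r[0])@ax; s=(full-r[0])@np.array([-ax[1],ax[0]])
    lip=t<t.min()+10
    print(n,"lid",np.round(r[0],1),np.round(r[1],1),"yaw",np.rad2deg(a).round(1),"lip end",t.min().round(1),"lipside",s[lip].min().round(1),s[lip].max().round(1))
# board edges: gradients
for z,name,pts in [(.018,'bladeL/top/bottom',[(285.5,216+175-175),(285.5,230),(300,175+135/4-0),(300,175+268/4),(327,284/2+142/2),(330,175+264/4),(341,175+197/4),(363,175+192/4)])]:
    pts=[(275+42/4,175+190/4),(275+130/4,175+136/4),(275+130/4,175+268/4),(275+262/4,175+180/4),(275+262/4,175+214/4),(275+354/4,175+193/4)]
    pts=[(275+42/4,175+(490-300)/4),(275+130/4,175+(435-300)/4),(275+130/4,175+(570-300)/4),(275+262/4,175+(478-300)/4),(275+262/4,175+(513-300)/4),(275+354/4,175+(492-300)/4)]
    print(onplane(c,pts,z).round(4))
E
```

```text
L lid [517.7 363. ] [108.1  64.9] yaw 0.4 lip end -69.4 lipside -18.0 13.3
M lid [ 469.1 -277.9] [ 82.3 144.5] yaw -7.8 lip end -107.4 lipside 47.1 65.1
R lid [ 536.8 -426.9] [111.3 176.7] yaw -3.2 lip end -132.9 lipside -41.0 80.0
[[ 0.4441  0.1569  0.018 ]
 [ 0.4868  0.0854  0.018 ]
 [ 0.3785  0.0874  0.018 ]
 [ 0.4498 -0.0199  0.018 ]
 [ 0.4217 -0.0192  0.018 ]
 [ 0.4368 -0.0935  0.018 ]]
```

```bash
python3 - <<'E'
from h import *
c=cam("top")
A=dict(L=(180,0,[(113,33),(197,28),(207,168),(120,172)],(167,193)),M=(395,360,[(440,50),(517,66),(492,203),(413,186)],(448,214)),R=(395,360,[(581,12),(661,10),(664,146),(585,148)],(625,166)))
for n,(u0,o,cs,lip) in A.items():
    f=lambda p:((p[0]-o)/4+u0,p[1]/4+175)
    q=onplane(c,[f(p) for p in cs],.06)[:,:2]*1000; l=onplane(c,[f(lip)],.0506)[0,:2]*1000
    ce=q.mean(0); ax=(q[0]+q[1]-q[2]-q[3])/2; sd=(q[0]+q[3]-q[1]-q[2])/2
    v=ce-l
    print(n,ce.round(1),np.linalg.norm(ax).round(1),np.linalg.norm(sd).round(1),"yaw",np.rad2deg(np.arctan2(ax[1],ax[0])).round(1),np.rad2deg(np.arctan2(-sd[0],sd[1])).round(1),"lipyaw",np.rad2deg(np.arctan2(v[1],v[0])).round(1),np.linalg.norm(v).round(1),l.round(1))
E
```

```text
L [516.8 360.5] 111.2 68.5 yaw 3.7 1.7 lipyaw 3.4 73.1 [443.8 356.2]
M [ 481.9 -274.6] 110.4 63.2 yaw -13.4 -13.3 lipyaw -12.5 70.1 [ 413.4 -259.5]
R [ 516.5 -402.9] 108.8 64.7 yaw -1.7 0.2 lipyaw 0.6 68.8 [ 447.7 -403.6]
```

```bash
cat >> h.py <<'E'
T=dict(L=(517,361,3.5),M=(482,-274.6,-13),R=(516.5,-402.5,-1))
def pose(t,x,z,alpha,y=0,flip=0):
    "local tin x,z (mm) of TCP, tool depression alpha deg (90=down); returns p(mm),R"
    cx,cy,yaw=T[t]; a=np.deg2rad(yaw); Rz=R.from_euler('z',yaw,degrees=True).as_matrix()
    p=Rz@np.array([x,y,0])+[cx,cy,z]
    b=np.deg2rad(alpha); zt=[np.cos(b),0,-np.sin(b)]; yt=[0,1,0]; 
    M=np.c_[np.cross(yt,zt),yt,zt]
    if flip: M=M@np.diag([-1,-1,1])
    return p,Rz@M
def C(th): 
    a=np.deg2rad(th+2.07); return np.array([57.5-127*np.cos(a),46+127*np.sin(a)])
def lift(th,al=45,back=0):
    e=9 if th<=al else 9-5*(th-al)/55
    a=np.deg2rad(al); n=np.array([np.sin(a),np.cos(a)]); zt=np.array([np.cos(a),-np.sin(a)])
    if th<=al: c=C(th)-13.5*n+e*zt
    else:
        t=np.deg2rad(th+0); c=C(th)+e*np.array([np.cos(t),-np.sin(t)])+2.5*np.array([-np.sin(t),-np.cos(t)])-11*n
    return c-np.array([back,0])
def rows(wps,st=None,vmax=38,wmax=6.5,p0=None,R0=None):
    "wps: list of (p mm,R) or (p,R,nrows); prints rows rel. to the current pose"
    st=st or manip.state()
    if p0 is None: p0=np.array(st["tool_pos"])*1000; R0=q2R(st["tool_rot"])
    p,Rm=np.array(p0),np.array(R0); out=[]
    for w in wps:
        p1,R1=w[0],w[1]; dr=R.from_matrix(Rm.T@R1).as_rotvec()
        n=max(int(np.ceil(np.linalg.norm(p1-p)/vmax)),int(np.ceil(np.rad2deg(np.linalg.norm(dr))/wmax)),1)
        if len(w)>2:n=max(n,w[2])
        for i in range(1,n+1):
            f=i/n; pp=p+f*(p1-p); RR=Rm@R.from_rotvec(dr*f).as_matrix()
            out.append([int(round(v)) for v in R0.T@(pp-p0)]+[int(round(v)) for v in np.rad2deg(R.from_matrix(R0.T@RR).as_rotvec())])
        p,Rm=p1,R1
    print(len(out)); print(out); return out
E
python3 - <<'E'
from h import *
rows([pose('L',-150,90,45),pose('L',-112,36,45)])
E
```

```text
10
[[-25, -20, 18, -1, -6, -3], [-51, -39, 35, -3, -11, -6], [-76, -59, 53, -4, -17, -9], [-101, -79, 70, -5, -22, -12], [-127, -98, 88, -7, -28, -16], [-152, -118, 105, -8, -33, -19], [-177, -138, 123, -9, -39, -22], [-202, -158, 140, -10, -44, -25], [-219, -149, 167, -10, -44, -25], [-236, -141, 194, -10, -44, -25]]
```

>>> play_rows(
  steps=[
    [[-25,-20,18,-1,-6,-3],[-51,-39,35,-3,-11,-6],[-76,-59,53,-4,-17,-9],[-101,-79,70,-5,-22,-12],[-127,-98,88,-7,-28,-16],[-152,-118,105,-8,-33,-19],[-177,-138,123,-9,-39,-22],[-202,-158,140,-10,-44,-25],[-202,-158,140,-10,-44,-25]],
  ],
  claw=-1,
)

```text
time: 0.85
tool_pos: [0.3604, 0.3402, 0.0767]
tool_rot: [0.375, -0.031, 0.927, -0.0]
contact_force: [-2.9, -1.9, -3.8]
gripper_width: -0.0
grasp_force: 0.0
```

```bash
python3 - <<'E'
from h import *
s=manip.state(); print(s["joint_pos"].round(3),s["contact_force"].round(2)); p,Rm=pose('L',-150,90,45); print(s["tool_pos"]*1000-p, R.from_matrix(q2R(s["tool_rot"]).T@Rm).as_rotvec(degrees=True).round(1))
rows([pose('L',-112,36,45)]+[(*pose('L',*lift(0),45),2)])
w=[pose('L',*lift(t),45) for t in (0,6,12,18,24,30,36,42,48,54,60,66)]
rows(w[1:],p0=w[0][0],R0=w[0][1])
E
```

```text
[ 0.908 -0.315  2.364 -0.887  0.757 -0.165] [-2.9  -1.93 -3.77]
[ -6.91042282 -11.61364715 -13.25702749] [-1.1 -1.   0.8]
4
[[-2, 6, 30, -1, -1, 0], [-5, 12, 61, -1, -1, 1], [-18, 12, 75, -1, -1, 1], [-32, 12, 89, -1, -1, 1]]
11
[[-10, 0, -9, 0, 0, 0], [-21, 0, -16, 0, 0, 0], [-33, 0, -22, 0, 0, 0], [-45, 0, -27, 0, 0, 0], [-58, 0, -31, 0, 0, 0], [-71, 0, -33, 0, 0, 0], [-84, 0, -34, 0, 0, 0], [-97, 0, -34, 0, 0, 0], [-110, 0, -33, 0, 0, 0], [-122, 0, -31, 0, 0, 0], [-134, 0, -27, 0, 0, 0]]
```

>>> play_rows(
  steps=[
    [[0,0,0,0,0,0],[0,0,0,0,0,0],[0,0,0,0,0,0]],
  ],
)

```text
time: 1.1
tool_pos: [0.3684, 0.3543, 0.094]
tool_rot: [0.382, -0.028, 0.924, 0.011]
contact_force: [-0.1, 1.0, 0.7]
gripper_width: 0.0
grasp_force: 0.0
```

```bash
python3 - <<'E'
from h import *
s=manip.state(); print(s["joint_pos"].round(3),s["contact_force"].round(2)); p,Rm=pose('L',-150,90,45); print(s["tool_pos"]*1000-p, R.from_matrix(q2R(s["tool_rot"]).T@Rm).as_rotvec(degrees=True).round(1))
rows([pose('L',-112,36,45)]+[(*pose('L',*lift(0),45),2)])
E
```

```text
[ 0.912 -0.314  2.335 -0.884  0.757 -0.167] [-0.12  1.04  0.67]
[1.10264762 2.43171307 3.96550288] [-0.1 -0.1  0. ]
4
[[7, -1, 34, 0, 0, 0], [15, -2, 67, 0, 0, 0], [1, -2, 81, 0, 0, 0], [-12, -2, 96, 0, 0, 0]]
```

>>> play_rows(
  steps=[
    [[4,0,17,0,0,0],[7,-1,34,0,0,0],[11,-1,50,0,0,0],[15,-2,67,0,0,0],[15,-2,67,0,0,0],[15,-2,67,0,0,0],[15,-2,67,0,0,0]],
  ],
)

```text
time: 1.68
tool_pos: [0.4045, 0.3536, 0.037]
tool_rot: [0.38, -0.029, 0.925, 0.01]
contact_force: [-0.1, -0.1, 0.5]
gripper_width: -0.001
grasp_force: 0.0
```

```bash
python3 - <<'E'
from h import *
s=manip.state(); print(s["joint_pos"].round(3),s["contact_force"].round(2)); p,Rm=pose('L',-112,36,45); print(s["tool_pos"]*1000-p, R.from_matrix(q2R(s["tool_rot"]).T@Rm).as_rotvec(degrees=True).round(1))
rows([(*pose('L',*lift(0),45),2)])
im,d=vision.grab_frame("wrist"); cv2.imwrite("pics/w1.png",im)
E
```

```text
[ 0.837 -0.127  2.302 -1.024  0.617 -0.034] [-0.11 -0.08  0.51]
[-0.67145894 -0.56027199  1.00671199] [-0.1 -0.3  0.1]
2
[[-13, 0, 15, 0, 0, 0], [-27, 1, 30, 0, 0, 0]]
```

View pics/w1.png

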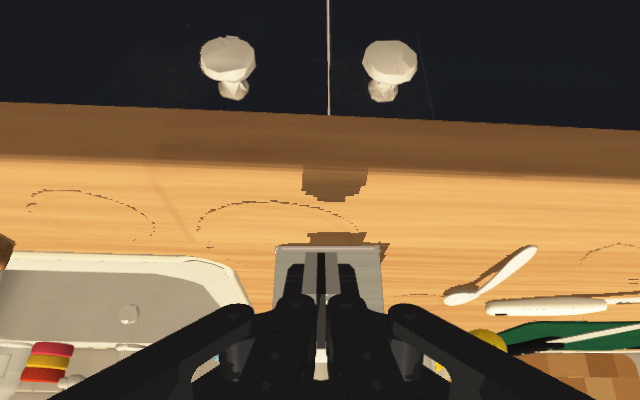

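The wrist view shows the closed fingers centred in front of the tin's front (columns 276–381). Joint 4 is at its range end, so for this tin I'll turn the tool heading towards the radial direction.

```bash
cat >> h.py <<'E'
_p=pose
def pose(t,x,z,alpha,y=0,flip=0,hy=0):
    p,M=_p(t,x,z,alpha,y,flip); return p,R.from_euler('z',hy,degrees=True).as_matrix()@M
E
python3 - <<'E'
from h import *
rows([pose('L',-112,36,45,hy=18)])
a=pose('L',-112,36,45,hy=18); b=pose('L',*lift(0),45,hy=18)
rows([(*b,3)],p0=a[0],R0=a[1])
w=[pose('L',*lift(t),45,hy=18) for t in range(0,67,6)]
rows(w[1:],p0=b[0],R0=b[1])
E
```

```text
3
[[0, 0, 0, -4, 0, -4], [0, 0, 1, -9, 0, -8], [0, 1, 1, -13, 0, -13]]
3
[[-9, -4, 9, 0, 0, 0], [-17, -8, 18, 0, 0, 0], [-26, -12, 27, 0, 0, 0]]
11
[[-10, 0, -9, 0, 0, 0], [-21, -1, -16, 0, 0, 0], [-33, -2, -22, 0, 0, 0], [-45, -4, -28, 0, 0, 0], [-57, -6, -31, 0, 0, 0], [-70, -8, -34, 0, 0, 0], [-83, -11, -35, 0, 0, 0], [-96, -14, -35, 0, 0, 0], [-108, -17, -35, 0, 0, 0], [-120, -20, -33, 0, 0, 0], [-131, -23, -30, 0, 0, 0]]
```

>>> play_rows(
  steps=[
    [[0,0,0,-4,0,-4],[0,0,0,-9,0,-8],[0,0,0,-13,0,-13],[0,0,0,-13,0,-13],[0,0,0,-13,0,-13]],
  ],
)

```text
time: 2.15
tool_pos: [0.4042, 0.3518, 0.0365]
tool_rot: [0.373, -0.175, 0.908, 0.071]
contact_force: [-0.3, -1.3, -0.6]
gripper_width: 0.0
grasp_force: 0.0
```

```bash
python3 - <<'E'
from h import *
s=manip.state(); print(s["joint_pos"].round(3),s["contact_force"].round(2)); p,Rm=pose('L',-112,36,45,hy=18); print(s["tool_pos"]*1000-p, R.from_matrix(q2R(s["tool_rot"]).T@Rm).as_rotvec(degrees=True).round(1))
E
```

```text
[ 0.689 -0.257  2.41  -0.755  0.317 -0.619] [-0.29 -1.35 -0.61]
[-1.04626839 -2.40790275  0.4798408 ] [ 0.2 -0.4  0.3]
```

>>> play_rows(
  steps=[
    [[-6,-3,7,0,0,0],[-13,-6,14,0,0,0],[-20,-9,21,0,0,0],[-26,-12,27,0,0,0],[-26,-12,27,0,0,0],[-26,-12,27,0,0,0]],
  ],
)

```text
time: 2.65
tool_pos: [0.4436, 0.3548, 0.0337]
tool_rot: [0.372, -0.175, 0.909, 0.071]
contact_force: [0.4, -0.1, -0.4]
gripper_width: -0.001
grasp_force: 0.0
```

>>> play_rows(
  steps=[
    [[-5,0,-5,0,0,0],[-10,0,-9,0,0,0],[-15,0,-13,0,0,0],[-21,-1,-16,0,0,0],[-27,-1,-19,0,0,0],[-33,-2,-22,0,0,0],[-39,-3,-25,0,0,0],[-45,-4,-28,0,0,0],[-45,-4,-28,0,0,0],[-45,-4,-28,0,0,0]],
  ],
)

```text
time: 3.48
tool_pos: [0.4557, 0.3558, 0.0854]
tool_rot: [0.372, -0.176, 0.909, 0.071]
contact_force: [-0.3, 0.1, -0.0]
gripper_width: 0.001
grasp_force: 0.2
```

```bash
cat >> h.py <<'E'
def lidang(t,name="scene"):
    im,d=vision.grab_frame(name); P=cloud(cam(name),d)*1000
    cx,cy,yaw=T[t]; Rz=R.from_euler('z',yaw,degrees=True).as_matrix()
    q=(P-[cx,cy,0])@Rz
    dx,dz=57.5-q[...,0],q[...,2]-46; r=np.hypot(dx,dz); an=np.rad2deg(np.arctan2(dz,dx))
    m=(d>0)&(abs(q[...,1])<40)&(r>25)&(r<112)&(an>3)
    h,e=np.histogram(an[m],bins=np.arange(0,180,6)); print(t,{int(a):int(b) for a,b in zip(e,h) if b})
    return im
def chk(p,Rm):
    s=manip.state(); print("t",round(s["time"],2),s["joint_pos"].round(3),"F",s["contact_force"].round(2),"err",(s["tool_pos"]*1000-p).round(1),R.from_matrix(q2R(s["tool_rot"]).T@Rm).as_rotvec(degrees=True).round(1))
E
python3 - <<'E'
from h import *
chk(*pose('L',*lift(24),45,hy=18))
im=lidang('L'); cv2.imwrite("pics/s1.png",cv2.resize(im[60:260,180:480],None,fx=2,fy=2))
b=pose('L',*lift(24),45,hy=18)
rows([pose('L',*lift(t),45,hy=18) for t in range(27,67,3)],p0=b[0],R0=b[1])
E
```

```text
t 3.48 [ 0.613 -0.264  2.311 -0.467  0.368 -0.966] F [-0.27  0.09 -0.01] err [-1.6 -1.5 -0.5] [ 0.2 -0.5  0.3]
L {18: 1, 24: 41, 30: 73, 36: 37, 42: 18, 48: 9, 54: 6, 60: 3}
14
[[-6, -1, -2, 0, 0, 0], [-13, -2, -4, 0, 0, 0], [-19, -3, -5, 0, 0, 0], [-25, -4, -6, 0, 0, 0], [-32, -6, -7, 0, 0, 0], [-38, -7, -8, 0, 0, 0], [-45, -9, -8, 0, 0, 0], [-51, -10, -8, 0, 0, 0], [-57, -11, -8, 0, 0, 0], [-63, -13, -7, 0, 0, 0], [-69, -14, -6, 0, 0, 0], [-75, -16, -5, 0, 0, 0], [-81, -18, -4, 0, 0, 0], [-86, -19, -2, 0, 0, 0]]
```

View pics/s1.png

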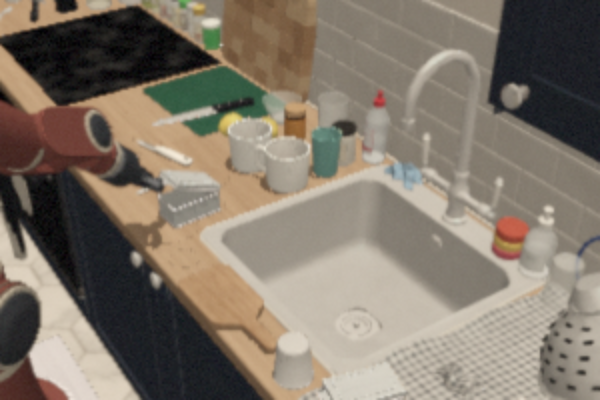

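The scene crop shows the left tin's lid lifted about 25° on the finger (lid around (190,185)). I'll lift on to 66°, then lower to 45° as the stiffness test.

>>> play_rows(
  steps=[
    [[-13,-2,-4,0,0,0],[-25,-4,-6,0,0,0],[-32,-6,-7,0,0,0],[-45,-9,-8,0,0,0],[-57,-11,-8,0,0,0],[-69,-14,-6,0,0,0],[-81,-18,-4,0,0,0],[-86,-19,-2,0,0,0],[-86,-19,-2,0,0,0],[-86,-19,-2,0,0,0]],
  ],
)

```text
time: 4.37
tool_pos: [0.5181, 0.3603, 0.1461]
tool_rot: [0.371, -0.176, 0.909, 0.071]
contact_force: [0.7, 0.1, -0.2]
gripper_width: 0.0
grasp_force: 0.1
```

```bash
python3 - <<'E'
from h import *
lidang('L'); chk(*pose('L',*lift(66),45,hy=18))
b=pose('L',*lift(66),45,hy=18)
rows([pose('L',*lift(t),45,hy=18) for t in range(60,41,-6)],p0=b[0],R0=b[1])
rows([pose('L',*lift(t),45,hy=18) for t in range(70,106,4)],p0=b[0],R0=b[1])
E
```

```text
L {0: 1, 60: 6, 66: 45, 72: 24, 78: 9, 84: 3, 90: 3}
t 4.42 [ 0.54  -0.235  2.171 -0.259  0.451 -1.225] F [-0.87 -0.46  0.11] err [-2.2 -0.9 -2.8] [ 0.2 -0.6  0.3]
4
[[12, 3, -3, 0, 0, 0], [24, 7, -5, 0, 0, 0], [36, 9, -6, 0, 0, 0], [48, 12, -5, 0, 0, 0]]
9
[[-8, -2, 3, 0, 0, 0], [-15, -5, 6, 0, 0, 0], [-22, -7, 10, 0, 0, 0], [-29, -10, 14, 0, 0, 0], [-35, -12, 19, 0, 0, 0], [-41, -15, 25, 0, 0, 0], [-47, -18, 30, 0, 0, 0], [-52, -20, 37, 0, 0, 0], [-57, -23, 43, 0, 0, 0]]
```

Lower to 42° and see whether the lid follows.

>>> play_rows(
  steps=[
    [[12,3,-3,0,0,0],[24,7,-5,0,0,0],[36,9,-6,0,0,0],[48,12,-5,0,0,0],[48,12,-5,0,0,0]],
  ],
)

```text
time: 4.83
tool_pos: [0.4756, 0.3564, 0.1125]
tool_rot: [0.369, -0.177, 0.91, 0.07]
contact_force: [-0.5, -0.3, -0.3]
gripper_width: 0.003
grasp_force: 0.2
```

```bash
python3 - <<'E'
from h import *
lidang('L'); chk(*pose('L',*lift(42),45,hy=18))
E
```

```text
L {0: 1, 36: 12, 42: 46, 48: 34, 54: 13, 60: 9, 66: 2, 72: 4}
t 4.88 [ 0.584 -0.274  2.261 -0.357  0.417 -1.098] F [-0.08  0.76 -0.9 ] err [-3.3 -1.8 -4.2] [ 0.2 -0.8  0.4]
```

The lid sank with the finger, so the left tin is free. Push it over.

>>> play_rows(
  steps=[
    [[-12,-3,1,0,0,0],[-24,-5,0,0,0,0],[-36,-9,2,0,0,0],[-48,-12,5,0,0,0],[-56,-14,8,0,0,0],[-63,-17,11,0,0,0],[-70,-19,15,0,0,0],[-77,-22,19,0,0,0],[-83,-24,24,0,0,0],[-89,-27,30,0,0,0],[-95,-30,35,0,0,0],[-100,-32,42,0,0,0]],
  ],
)

```text
time: 5.88
tool_pos: [0.5854, 0.3655, 0.1573]
tool_rot: [0.372, -0.176, 0.909, 0.071]
contact_force: [-0.7, 0.0, -0.2]
gripper_width: 0.0
grasp_force: 0.0
```

```bash
python3 - <<'E'
from h import *
lidang('L'); chk(*pose('L',*lift(98),45,hy=18))
b=pose('L',*lift(98),45,hy=18); p=b[0].copy()+[-60,-10,40]
m=pose('M',-150,130,45,hy=-5); f=pose('M',-112,36,45,hy=-5)
print(b[0],m[0])
up=p+[-30,-100,60]
rows([(p,b[1]),(np.array([400,150,230]),b[1]),(np.array([365,-100,230]),m[1]),m],p0=b[0],R0=b[1])
E
```

```text
L {0: 3, 84: 1, 90: 2, 108: 26, 114: 90, 120: 71, 126: 32, 132: 17, 138: 8, 144: 1, 150: 1}
t 5.93 [ 0.478 -0.1    2.033 -0.163  0.439 -1.355] F [ 1.14 -1.46  0.7 ] err [ 0.7  0.3 -2.3] [ 0.2 -0.5  0.3]
[585.74180632 365.20442899 159.47218523] [ 335.84449028 -240.85734185  130.        ]
21
[[7, 6, -35, 0, 0, 0], [14, 13, -70, 0, 0, 0], [30, -8, -93, 0, 0, 0], [46, -29, -115, 0, 0, 0], [63, -49, -138, 0, 0, 0], [79, -70, -160, 0, 0, 0], [95, -91, -183, 0, 0, 0], [112, -111, -205, 0, 0, 0], [128, -132, -228, 0, 0, 0], [141, -164, -240, 4, 0, 4], [153, -195, -253, 8, 0, 8], [166, -226, -265, 12, 0, 12], [178, -258, -278, 16, 0, 16], [191, -289, -291, 20, 0, 20], [203, -321, -303, 24, 0, 24], [216, -352, -316, 28, 0, 28], [241, -376, -313, 28, 0, 28], [266, -400, -310, 28, 0, 28], [292, -424, -307, 28, 0, 28], [317, -448, -304, 28, 0, 28], [342, -472, -301, 28, 0, 28]]
```

The left lid is back at its stop. Next is the middle-right tin, where I'll use a steeper tool (60°) because it stands closer to the base.

```bash
python3 - <<'E'
from h import *
b=pose('L',*lift(98),45,hy=18); p=b[0].copy()+[-60,-10,40]
m=pose('M',-102,120,60)
print(m[0])
rows([(p,b[1]),(np.array([410,150,230]),b[1]),(np.array([385,-150,200]),m[1]),m],p0=b[0],R0=b[1])
E
```

```text
[ 382.61425339 -251.65499246  120.        ]
21
[[7, 6, -35, 0, 0, 0], [14, 13, -70, 0, 0, 0], [29, -9, -92, 0, 0, 0], [45, -30, -113, 0, 0, 0], [60, -51, -135, 0, 0, 0], [75, -72, -157, 0, 0, 0], [91, -93, -178, 0, 0, 0], [106, -115, -200, 0, 0, 0], [122, -136, -221, 0, 0, 0], [136, -170, -230, 3, 2, 3], [150, -203, -240, 5, 4, 7], [165, -237, -249, 8, 5, 10], [179, -271, -258, 11, 7, 14], [194, -305, -267, 13, 9, 17], [208, -338, -276, 16, 11, 21], [223, -372, -285, 18, 13, 24], [237, -406, -294, 21, 15, 27], [258, -429, -287, 21, 15, 27], [279, -453, -280, 21, 15, 27], [300, -476, -273, 21, 15, 27], [321, -499, -266, 21, 15, 27]]
```

>>> play_rows(
  steps=[
    [[7,6,-35,0,0,0],[14,13,-70,0,0,0],[29,-9,-92,0,0,0],[45,-30,-113,0,0,0],[60,-51,-135,0,0,0],[75,-72,-157,0,0,0],[91,-93,-178,0,0,0],[106,-115,-200,0,0,0],[122,-136,-221,0,0,0],[136,-170,-230,3,2,3],[150,-203,-240,5,4,7],[165,-237,-249,8,5,10]],
  ],
)

```text
time: 6.93
tool_pos: [0.4367, 0.0588, 0.2204]
tool_rot: [0.329, -0.071, 0.941, 0.031]
contact_force: [0.0, -1.0, 0.8]
gripper_width: -0.002
grasp_force: 0.0
```

```bash
python3 - <<'E'
from h import *
chk(np.zeros(3),np.eye(3)); print(manip.state()["tool_pos"])
b=pose('L',*lift(98),45,hy=18); m=pose('M',-102,120,60)
p0=b[0]+b[1]@np.array([165,-237,-249]); R0=b[1]@R.from_rotvec([8,5,10],degrees=True).as_matrix(); print(p0)
rows([(np.array([385,-150,200]),m[1]),m],p0=p0,R0=R0)
E
```

```text
t 6.93 [-0.172 -1.01   2.468  0.244  1.052 -1.946] F [ 0.02 -1.01  0.78] err [436.7  58.8 220.4] [  10.7 -141.    -4.7]
[0.43670072 0.05876897 0.22039705]
[400.23010439  37.40508725 218.86915485]
9
[[9, -37, -3, 3, 2, 3], [17, -73, -6, 5, 4, 7], [26, -110, -9, 8, 6, 10], [35, -147, -12, 11, 8, 14], [44, -183, -15, 13, 10, 17], [60, -209, -3, 13, 10, 17], [76, -234, 9, 13, 10, 17], [92, -259, 21, 13, 10, 17], [108, -284, 33, 13, 10, 17]]
```

```bash
cat > kin.py <<'E'
from h import *
from scipy.optimize import least_squares
D=[([1.054,.0533,1.6143,0,1.476,-.119],[.24181,.57563,.23005]),([.912,-.314,2.335,-.884,.757,-.167],[.3684,.3543,.0940]),([.837,-.127,2.302,-1.024,.617,-.034],[.4045,.3536,.037]),
([.689,-.257,2.41,-.755,.317,-.619],[.4042,.3518,.0365]),([.613,-.264,2.311,-.467,.368,-.966],[.4557,.3558,.0854]),([.540,-.235,2.171,-.259,.451,-1.225],[.5181,.3603,.1461]),
([.584,-.274,2.261,-.357,.417,-1.098],[.4756,.3564,.1125]),([.478,-.1,2.033,-.163,.439,-1.355],[.5854,.3655,.1573]),([-.172,-1.01,2.468,.244,1.052,-1.946],[.4367,.0588,.2204])]
E_=lambda a,t:R.from_euler(a,t).as_matrix()
def fk(q,x,s):
    a1,d,h,L2,a3,L3,L6=x
    R6=E_('y',q[1]+q[2])@E_('z',s*q[3])@E_('y',q[4])
    p=np.array([a1,d,h])+E_('y',q[1])@[0,0,L2]+E_('y',q[1]+q[2])@[a3,0,L3]+R6@[0,0,L6]
    return E_('z',q[0])@p, E_('z',q[0])@R6@E_('z',s*q[5])
S=1
def fit():
    best=None
    for s in(1,-1):
        r=least_squares(lambda x:np.concatenate([fk(q,x,s)[0]-p for q,p in D]),[0,.07,.15,.4,0,.4,.2])
        if best is None or r.cost<best[0]: best=(r.cost,r.x,s,abs(r.fun).max())
    return best
E
python3 - <<'E'
from kin import *
b=fit(); print(b)
s=manip.state(); p,Rm=fk(s["joint_pos"],b[1],b[2]); print((Rm.T@q2R(s["tool_rot"])).round(3), p-s["tool_pos"])
E
```

```text
(np.float64(3.0082501418521756e-06), array([8.70975512e-05, 7.41297298e-02, 2.37973434e-01, 4.25229052e-01,
       9.52542227e-02, 6.09561630e-01, 2.78807062e-01]), 1, np.float64(0.001446858069739293))
[[ 0. -1. -0.]
 [ 1.  0. -0.]
 [ 0. -0.  1.]] [ 0.00024323 -0.0002612   0.00029653]
```

```bash
cat >> kin.py <<'E'
X=fit(); LO=np.array([-3.01,-1.01,.06,-1.02,.09,-3.14])+.02; HI=np.array([3.01,2.22,2.58,4.17,2.62,3.14])-.02
RT=np.array([[0,-1,0],[1,0,0],[0,0,1.]])
def ik(p,Rm,q0):
    def f(q):
        a,b=fk(q,X[1],X[2]); return np.r_[(a-p/1000)*10,R.from_matrix((b@RT).T@Rm).as_rotvec()]
    r=least_squares(f,np.clip(q0,LO+1e-3,HI-1e-3),bounds=(LO,HI)); return r.x,np.sqrt(2*r.cost)
def path(ws,q0):
    q=q0;o=[]
    for p,Rm in ws: q,c=ik(p,Rm,q); o.append(q); 
    return np.array(o)
def test(ws,q0):
    q=q0;cs=[];qs=[]
    for w in ws: q,c=ik(w[0],w[1],q); cs.append(c); qs.append(q)
    qs=np.array(qs); return max(cs).round(3), np.minimum(qs-LO,HI-qs).min(0).round(2), abs(np.diff(qs,axis=0)).max(0).round(2)
E
python3 - <<'E'
from kin import *
q0=manip.state()["joint_pos"]
for t in 'MR':
  for al in (45,60):
    for hy in (-20,0,15,30):
      ws=[pose(t,-102,z,al,hy=hy) for z in (120,80,36)]+[pose(t,*lift(th,al),al,hy=hy) for th in range(0,103,6)]
      q1=q0.copy(); q1[0]=-.7
      print(t,al,hy,*test(ws,q1))
E
```

```text
M 45 -20 0.16 [2.14 0.16 0.   1.06 0.27 0.99] [0.04 0.14 0.03 0.11 0.17 0.08]
M 45 0 0.068 [1.89 0.21 0.   1.66 0.52 0.09] [0.08 0.15 0.03 0.09 0.13 0.15]
M 45 15 0.111 [1.81 0.37 0.06 1.82 0.73 0.  ] [0.06 0.11 0.06 0.03 0.12 0.03]
M 45 30 0.262 [1.85 0.5  0.18 1.67 0.87 0.  ] [0.05 0.09 0.06 0.03 0.1  0.  ]
M 60 -20 0.0 [2.17 0.29 0.06 1.02 0.51 1.18] [0.04 0.1  0.06 0.03 0.12 0.05]
M 60 0 0.0 [2.04 0.35 0.09 1.31 0.64 0.54] [0.05 0.1  0.06 0.05 0.11 0.07]
M 60 15 0.0 [1.97 0.44 0.15 1.45 0.77 0.18] [0.05 0.1  0.05 0.04 0.1  0.08]
M 60 30 0.061 [1.93 0.55 0.23 1.53 0.89 0.  ] [0.04 0.09 0.05 0.02 0.1  0.02]
R 45 -20 0.003 [1.84 0.68 0.26 1.63 0.45 0.  ] [0.06 0.11 0.04 0.11 0.06 0.14]
R 45 0 0.159 [1.78 0.82 0.4  1.8  0.73 0.  ] [0.05 0.08 0.04 0.03 0.07 0.03]
R 45 15 0.293 [1.8  0.92 0.52 1.66 0.9  0.  ] [0.04 0.07 0.04 0.03 0.07 0.  ]
R 45 30 0.438 [1.83 1.02 0.64 1.54 1.05 0.  ] [0.04 0.07 0.04 0.02 0.07 0.  ]
R 60 -20 0.0 [1.94 0.75 0.38 1.28 0.57 0.52] [0.05 0.08 0.04 0.05 0.09 0.07]
R 60 0 0.0 [1.87 0.84 0.46 1.46 0.76 0.09] [0.05 0.08 0.04 0.04 0.08 0.06]
R 60 15 0.097 [1.86 0.92 0.55 1.52 0.9  0.  ] [0.03 0.07 0.03 0.02 0.08 0.02]
R 60 30 0.26 [1.91 0.99 0.64 1.38 1.01 0.  ] [0.03 0.07 0.04 0.02 0.08 0.  ]
```

```bash
python3 - <<'E'
from kin import *
q0=manip.state()["joint_pos"]; m=pose('M',-102,120,60); a=pose('M',-102,36,60); b=pose('M',*lift(0,60),60)
ws=[(np.array([430,-100,190]),m[1]),m]
print(test(ws+[a,b],q0))
rows(ws)
rows([(*a,4)],p0=m[0],R0=m[1]); rows([(*b,3)],p0=a[0],R0=a[1])
rows([pose('M',*lift(t,60),60) for t in range(5,67,5)],p0=b[0],R0=b[1])
E
```

```text
(np.float64(0.0), array([2.04, 0.15, 0.09, 1.14, 0.64, 0.54]), array([0.48, 0.2 , 0.06, 0.27, 0.2 , 0.6 ]))
10
[[8, -31, 1, 3, 2, 4], [17, -62, 1, 5, 3, 7], [25, -94, 2, 8, 5, 11], [34, -125, 2, 10, 7, 14], [42, -156, 3, 13, 8, 18], [62, -185, 5, 13, 8, 18], [81, -214, 7, 13, 8, 18], [101, -242, 9, 13, 8, 18], [120, -271, 10, 13, 8, 18], [140, -300, 12, 13, 8, 18]]
4
[[11, 0, 18, 0, 0, 0], [21, 0, 36, 0, 0, 0], [32, 0, 55, 0, 0, 0], [42, 0, 73, 0, 0, 0]]
3
[[-7, 0, 4, 0, 0, 0], [-15, 0, 8, 0, 0, 0], [-22, 0, 13, 0, 0, 0]]
13
[[-6, 0, -9, 0, 0, 0], [-13, 0, -18, 0, 0, 0], [-21, 0, -26, 0, 0, 0], [-30, 0, -33, 0, 0, 0], [-39, 0, -39, 0, 0, 0], [-48, 0, -45, 0, 0, 0], [-58, 0, -50, 0, 0, 0], [-69, 0, -53, 0, 0, 0], [-79, 0, -56, 0, 0, 0], [-90, 0, -58, 0, 0, 0], [-101, 0, -59, 0, 0, 0], [-112, 0, -59, 0, 0, 0], [-123, 0, -59, 0, 0, 0]]
```

>>> play_rows(
  steps=[
    [[8,-31,1,3,2,4],[17,-62,1,5,3,7],[25,-94,2,8,5,11],[34,-125,2,10,7,14],[42,-156,3,13,8,18],[62,-185,5,13,8,18],[81,-214,7,13,8,18],[101,-242,9,13,8,18],[120,-271,10,13,8,18],[140,-300,12,13,8,18],[140,-300,12,13,8,18],[140,-300,12,13,8,18]],
  ],
)

```text
time: 7.93
tool_pos: [0.3821, -0.2517, 0.118]
tool_rot: [0.259, 0.113, 0.959, -0.028]
contact_force: [0.3, 0.6, 0.7]
gripper_width: 0.003
grasp_force: 0.0
```

```bash
python3 - <<'E'
from kin import *
m=pose('M',-102,120,60); a=pose('M',-102,36,60);chk(*m); rows([(*a,5)])
E
```

```text
t 7.93 [-0.961 -0.644  2.423  0.415  0.996 -2.461] F [0.29 0.64 0.71] err [-0.5 -0.1 -2. ] [ 0.1  0.3 -0.4]
5
[[8, 0, 14, 0, 0, 0], [16, 0, 28, 0, 0, 0], [25, 0, 43, 0, 0, 0], [33, 0, 57, 0, 0, 0], [41, 0, 71, 0, 0, 0]]
```

>>> play_rows(
  steps=[
    [[8,0,14,0,0,0],[16,0,28,0,0,0],[25,0,43,0,0,0],[33,0,57,0,0,0],[41,0,71,0,0,0],[41,0,71,0,0,0],[35,0,75,0,0,0],[27,0,79,0,0,0],[19,0,84,0,0,0],[19,0,84,0,0,0],[19,0,84,0,0,0]],
  ],
)

```text
time: 8.85
tool_pos: [0.4099, -0.2561, 0.0388]
tool_rot: [0.261, 0.109, 0.959, -0.029]
contact_force: [0.5, -0.8, -0.4]
gripper_width: -0.001
grasp_force: 0.0
```

>>> play_rows(
  steps=[
    [[-6,0,-9,0,0,0],[-13,0,-18,0,0,0],[-21,0,-26,0,0,0],[-30,0,-33,0,0,0],[-39,0,-39,0,0,0],[-48,0,-45,0,0,0],[-58,0,-50,0,0,0],[-69,0,-53,0,0,0],[-79,0,-56,0,0,0],[-79,0,-56,0,0,0]],
  ],
)

```text
time: 9.68
tool_pos: [0.4495, -0.2668, 0.1283]
tool_rot: [0.262, 0.11, 0.958, -0.029]
contact_force: [0.4, -0.4, -1.0]
gripper_width: 0.0
grasp_force: 0.0
```

```bash
python3 - <<'E'
from kin import *
lidang('M'); chk(*pose('M',*lift(45,60),60))
E
```

```text
M {0: 41, 6: 229, 12: 129, 18: 72, 24: 42, 30: 18, 36: 7, 42: 2}
t 9.73 [-0.839 -0.434  2.279  0.387  0.887 -2.366] F [ 0.49  1.08 -0.3 ] err [1.8 0.3 2.4] [ 0.1  0.5 -0.1]
```

```bash
python3 - <<'E'
from kin import *
im,d=vision.grab_frame("scene"); cv2.imwrite("pics/s2.png",cv2.resize(im[220:320,300:450],None,fx=4,fy=4,interpolation=cv2.INTER_CUBIC))
P=cloud(cam("scene"),d)*1000
for t in 'MR':
    cx,cy,yaw=T[t]; q=P-[cx,cy,0]; m=(abs(q[...,0])<100)&(abs(q[...,1])<55)&(abs(q[...,2]-60)<6)&(d>0); print(t,np.median(P[m],0), P[m].min(0),P[m].max(0),cv2.minAreaRect(P[m][:,:2].astype(np.float32)))
E
```

```text
M [ 483.37719886 -278.59202302   60.64189347] [ 415.73758346 -320.16854792   54.03902363] [ 546.49093257 -233.49392579   65.50827801] ((478.2120666503906, -274.7893371582031), (69.38518524169922, 128.09280395507812), 77.99833679199219)
R [ 513.99340299 -405.27611626   59.78488376] [ 458.20507706 -438.38128231   54.28538896] [ 574.59493872 -368.84708491   65.38845257] ((516.3662109375, -404.51373291015625), (69.51087188720703, 115.58879089355469), 88.82705688476562)
```

View pics/s2.png

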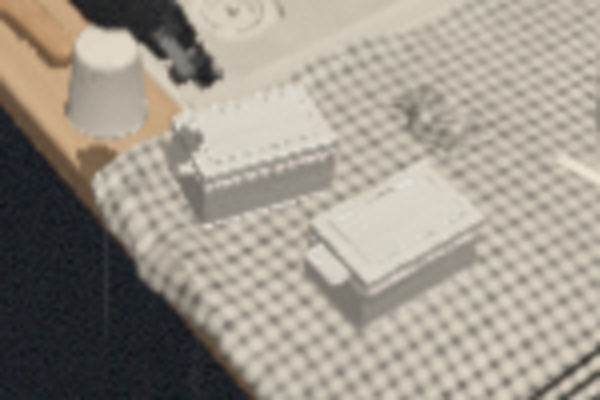

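The scene crop shows the middle tin still shut at (255,150) and not shifted, so the finger slipped past the short overlap. I'll retry with a deeper hook (overlap 16 mm, 52° pitch).

```bash
cat >> h.py <<'E'
def lift(th,al=52,e0=16,hw=9.5,e1=6):
    e=e0 if th<=al-20 else e0-(e0-e1)*min(1,(th-al+20)/50)
    a=np.deg2rad(al); n=np.array([np.sin(a),np.cos(a)]); zt=np.array([np.cos(a),-np.sin(a)])
    if th<=al: return C(th)-(2.5+hw)*n+e*zt
    t=np.deg2rad(th); return C(th)+e*np.array([np.cos(t),-np.sin(t)])+2.5*np.array([-np.sin(t),-np.cos(t)])-hw*n
E
python3 - <<'E'
from kin import *
q0=manip.state()["joint_pos"]
for al in (48,52):
  for hy in (0,10):
    P=lambda x,z:pose('M',x,z,al,hy=hy)
    ws=[P(-105,130),P(-102,29)]+[P(*lift(t,al)) for t in range(0,103,6)]
    print(al,hy,test(ws,q0))
al=52; P=lambda x,z:pose('M',x,z,al,hy=5)
w0=P(-105,130); a=P(-100,30); b=P(*lift(0,al)); print(lift(0,al),lift(60,al),lift(100,al))
rows([w0,a,(*a,1)]+[(*b,3)])
rows([P(*lift(t,al)) for t in range(4,50,4)],p0=b[0],R0=b[1])
E
```

```text
48 0 (np.float64(0.033), array([1.92, 0.18, 0.  , 1.58, 0.54, 0.19]), array([0.08, 0.31, 0.06, 0.16, 0.22, 0.26]))
48 10 (np.float64(0.03), array([1.85, 0.29, 0.04, 1.7 , 0.68, 0.  ]), array([0.07, 0.26, 0.07, 0.11, 0.23, 0.2 ]))
52 0 (np.float64(0.0), array([1.96, 0.23, 0.01, 1.47, 0.56, 0.3 ]), array([0.07, 0.26, 0.08, 0.15, 0.25, 0.23]))
52 10 (np.float64(0.0), array([1.9 , 0.31, 0.06, 1.6 , 0.68, 0.05]), array([0.07, 0.25, 0.07, 0.13, 0.23, 0.22]))
[-69.02267075  30.59118822] [ -6.43701173 142.10165547] [ 73.06652354 158.86888297]
9
[[29, -1, -19, -1, -4, -2], [58, -1, -39, -3, -8, -4], [73, -1, -9, -3, -8, -4], [89, -1, 20, -3, -8, -4], [104, -1, 50, -3, -8, -4], [104, -1, 50, -3, -8, -4], [95, -1, 55, -3, -8, -4], [86, -1, 60, -3, -8, -4], [77, -1, 65, -3, -8, -4]]
12
[[-6, 0, -7, 0, 0, 0], [-12, 0, -13, 0, 0, 0], [-19, 0, -18, 0, 0, 0], [-26, -1, -24, 0, 0, 0], [-34, -1, -28, 0, 0, 0], [-42, -1, -32, 0, 0, 0], [-50, -1, -36, 0, 0, 0], [-58, -2, -39, 0, 0, 0], [-67, -2, -42, 0, 0, 0], [-75, -3, -45, 0, 0, 0], [-84, -3, -47, 0, 0, 0], [-93, -4, -48, 0, 0, 0]]
```

>>> play_rows(
  steps=[
    [[29,-1,-19,-1,-4,-2],[58,-1,-39,-3,-8,-4],[73,-1,-9,-3,-8,-4],[89,-1,20,-3,-8,-4],[104,-1,50,-3,-8,-4],[104,-1,50,-3,-8,-4],[104,-1,50,-3,-8,-4],[95,-1,55,-3,-8,-4],[86,-1,60,-3,-8,-4],[77,-1,65,-3,-8,-4],[77,-1,65,-3,-8,-4],[77,-1,65,-3,-8,-4]],
  ],
)

```text
time: 10.78
tool_pos: [0.416, -0.2597, 0.0332]
tool_rot: [0.33, 0.066, 0.942, -0.021]
contact_force: [0.2, 1.1, 0.5]
gripper_width: -0.003
grasp_force: 0.0
```

```bash
python3 - <<'E'
from kin import *
chk(*pose('M',*lift(0,52),52,hy=5))
E
```

```text
t 10.78 [-0.992 -0.364  2.452  0.779  0.736 -2.93 ] F [0.16 1.09 0.46] err [ 1.2 -0.6  2.6] [ 0.2  0.6 -0.1]
```

>>> play_rows(
  steps=[
    [[-6,0,-7,0,0,0],[-12,0,-13,0,0,0],[-19,0,-18,0,0,0],[-26,-1,-24,0,0,0],[-34,-1,-28,0,0,0],[-42,-1,-32,0,0,0],[-42,-1,-32,0,0,0]],
  ],
)

```text
time: 11.37
tool_pos: [0.4287, -0.2633, 0.0849]
tool_rot: [0.33, 0.067, 0.941, -0.022]
contact_force: [-0.6, -0.2, 0.2]
gripper_width: -0.003
grasp_force: 0.1
```

```bash
python3 - <<'E'
from kin import *
lidang('M'); chk(*pose('M',*lift(24,52),52,hy=5))
al=52; P=lambda x,z:pose('M',x,z,al,hy=5); b=P(*lift(24,al))
rows([P(*lift(t,al)) for t in range(28,67,4)],p0=b[0],R0=b[1])
b=P(*lift(64,al)); rows([P(*lift(t,al)) for t in (58,52,46,40)],p0=b[0],R0=b[1])
E
```

```text
M {0: 1, 24: 71, 30: 161, 36: 109, 42: 52, 48: 35, 54: 26, 60: 16, 66: 10, 72: 3, 78: 1}
t 11.42 [-0.966 -0.452  2.41   0.684  0.816 -2.781] F [-0.38 -0.09 -0.7 ] err [ 1.2 -1.   2.2] [ 0.1  0.6 -0.2]
10
[[-8, 0, -4, 0, 0, 0], [-16, -1, -7, 0, 0, 0], [-25, -1, -10, 0, 0, 0], [-34, -2, -13, 0, 0, 0], [-42, -2, -15, 0, 0, 0], [-51, -3, -16, 0, 0, 0], [-60, -3, -17, 0, 0, 0], [-68, -4, -17, 0, 0, 0], [-76, -4, -17, 0, 0, 0], [-84, -5, -16, 0, 0, 0]]
4
[[12, 1, -1, 0, 0, 0], [24, 2, -1, 0, 0, 0], [38, 3, 1, 0, 0, 0], [51, 3, 4, 0, 0, 0]]
```

The lid is lifting. I'll go up to 64°, look, lower to 40°, look again.

>>> play_rows(
  steps=[
    [[-8,0,-4,0,0,0],[-16,-1,-7,0,0,0],[-25,-1,-10,0,0,0],[-34,-2,-13,0,0,0],[-42,-2,-15,0,0,0],[-51,-3,-16,0,0,0],[-60,-3,-17,0,0,0],[-68,-4,-17,0,0,0],[-76,-4,-17,0,0,0],[-84,-5,-16,0,0,0],[-84,-5,-16,0,0,0]],
  ],
)

```text
time: 12.33
tool_pos: [0.4834, -0.2758, 0.148]
tool_rot: [0.329, 0.067, 0.942, -0.021]
contact_force: [0.2, -0.5, 0.8]
gripper_width: -0.002
grasp_force: 0.0
```

```bash
python3 - <<'E'
from kin import *
lidang('M'); chk(*pose('M',*lift(64,52),52,hy=5))
E
```

```text
M {0: 1, 6: 1, 66: 66, 72: 53, 78: 18, 84: 11, 90: 9, 96: 3, 102: 3, 108: 1, 114: 1, 120: 1, 132: 1}
t 12.38 [-0.869 -0.396  2.255  0.594  0.843 -2.6  ] F [-0.03 -0.41  0.45] err [ 0.4 -0.9  0.9] [ 0.2  0.5 -0.3]
```

>>> play_rows(
  steps=[
    [[12,1,-1,0,0,0],[24,2,-1,0,0,0],[38,3,1,0,0,0],[51,3,4,0,0,0],[51,3,4,0,0,0]],
  ],
)

```text
time: 12.8
tool_pos: [0.4429, -0.2651, 0.1079]
tool_rot: [0.327, 0.069, 0.942, -0.018]
contact_force: [0.3, 1.5, -0.1]
gripper_width: -0.001
grasp_force: 0.0
```

```bash
python3 - <<'E'
from kin import *
lidang('M'); chk(*pose('M',*lift(40,52),52,hy=5))
al=52; P=lambda x,z:pose('M',x,z,al,hy=5); b=P(*lift(40,al))
rows([P(*lift(t,al)) for t in (46,52,58,64,69,74,79,84,89,94,98)],p0=b[0],R0=b[1])
E
```

```text
M {0: 1, 66: 69, 72: 53, 78: 16, 84: 11, 90: 9, 96: 2, 102: 2, 108: 3, 120: 2}
t 12.85 [-0.934 -0.452  2.361  0.641  0.841 -2.7  ] F [ 0.01 -0.79  0.54] err [-1.7  0.3 -2.8] [ 0.3  0.3 -0.5]
11
[[-13, -1, -3, 0, 0, 0], [-26, -2, -4, 0, 0, 0], [-39, -2, -5, 0, 0, 0], [-51, -3, -4, 0, 0, 0], [-61, -4, -2, 0, 0, 0], [-71, -5, 1, 0, 0, 0], [-81, -6, 4, 0, 0, 0], [-90, -7, 9, 0, 0, 0], [-99, -8, 15, 0, 0, 0], [-107, -9, 22, 0, 0, 0], [-113, -9, 28, 0, 0, 0]]
```

The middle tin (M) stayed up, so it is the stiff one. I'll take it gently close to its jam, about 72°, watching force.

```bash
python3 - <<'E'
from kin import *
al=52; P=lambda x,z:pose('M',x,z,al,hy=5); b=P(*lift(40,al))
rows([P(*lift(t,al)) for t in (52,64,66,68,70,72)],p0=b[0],R0=b[1])
E
```

```text
6
[[-26, -2, -4, 0, 0, 0], [-51, -3, -4, 0, 0, 0], [-55, -4, -3, 0, 0, 0], [-59, -4, -2, 0, 0, 0], [-63, -4, -1, 0, 0, 0], [-67, -5, 0, 0, 0, 0]]
```

>>> play_rows(
  steps=[
    [[-13,-1,-3,0,0,0],[-26,-2,-4,0,0,0],[-39,-2,-5,0,0,0],[-51,-3,-4,0,0,0],[-55,-3,-3,0,0,0],[-59,-4,-2,0,0,0],[-63,-4,-1,0,0,0],[-65,-4,0,0,0,0],[-65,-4,0,0,0,0]],
  ],
)

```text
time: 13.6
tool_pos: [0.4952, -0.2781, 0.1518]
tool_rot: [0.328, 0.068, 0.942, -0.02]
contact_force: [0.6, -0.0, -0.2]
gripper_width: -0.003
grasp_force: 0.0
```

```bash
cat >> h.py <<'E'
def lidfit(t,name="scene"):
    "median lid angle (deg) from the visible lid top side, r 60..105, using outer plane 14 mm off the hinge plane"
    im,d=vision.grab_frame(name); P=cloud(cam(name),d)*1000
    cx,cy,yaw=T[t]; q=(P-[cx,cy,0])@R.from_euler('z',yaw,degrees=True).as_matrix()
    dx,dz=57.5-q[...,0],q[...,2]-46; r=np.hypot(dx,dz); an=np.rad2deg(np.arctan2(dz,dx))
    m=(d>0)&(abs(q[...,1])<36)&(r>60)&(r<108)&(an>5)
    print(t,"lid pts",m.sum(),"pctl",np.percentile(an[m],[5,25,50,75,95]).round(1)); return im
E
python3 - <<'E'
from kin import *
lidfit('M'); chk(*pose('M',*lift(71,52),52,hy=5))
E
```

```text
M lid pts 60 pctl [73.  76.1 77.8 80.7 85.6]
t 13.65 [-0.85  -0.366  2.226  0.584  0.834 -2.577] F [ 0.37 -0.2   0.22] err [ 0.1 -0.4 -1.3] [ 0.3  0.4 -0.3]
```

>>> play_rows(
  steps=[
    [[-2,0,1,0,0,0],[-4,0,2,0,0,0],[-4,0,2,0,0,0],[-4,0,2,0,0,0]],
  ],
)

```text
time: 13.98
tool_pos: [0.4995, -0.2787, 0.1529]
tool_rot: [0.328, 0.068, 0.942, -0.02]
contact_force: [-0.3, 0.1, 0.1]
gripper_width: -0.003
grasp_force: 0.2
```

```bash
python3 - <<'E'
from kin import *
lidfit('M'); b=pose('M',*lift(73,52),52,hy=5); chk(*b)
q0=manip.state()["joint_pos"]
f=pose('R',-105,130,52,hy=-8); a=pose('R',-102,30,52,hy=-8); h=pose('R',*lift(0,52),52,hy=-8)
ws=[(b[0]+[-90,-5,10],b[1]),(np.array([400,-330,200]),f[1]),f,a]+[pose('R',*lift(t,52),52,hy=-8) for t in range(0,103,6)]
print(test(ws,q0))
rows(ws[:3])
rows([(*a,5),(*a,1),(*h,4),(*h,1)],p0=f[0],R0=f[1])
rows([pose('R',*lift(t,52),52,hy=-8) for t in range(5,70,5)],p0=h[0],R0=h[1])
E
```

```text
M lid pts 53 pctl [75.7 77.4 80.1 82.7 86.9]
t 14.03 [-0.843 -0.356  2.216  0.582  0.829 -2.571] F [-1.42  0.27  0.1 ] err [ 0.7 -0.2 -1.8] [ 0.2  0.4 -0.3]
(np.float64(0.0), array([1.83, 0.4 , 0.21, 1.59, 0.63, 0.01]), array([0.08, 0.3 , 0.1 , 0.13, 0.17, 0.2 ]))
8
[[21, -6, -22, 0, 0, 0], [42, -12, -43, 0, 0, 0], [62, -17, -65, 0, 0, 0], [52, -41, -79, 1, 0, 0], [42, -64, -94, 1, 0, 0], [51, -87, -71, 1, 0, 0], [60, -110, -49, 1, 0, 0], [68, -133, -26, 1, 0, 0]]
11
[[12, 0, 16, 0, 0, 0], [24, 0, 32, 0, 0, 0], [36, 0, 48, 0, 0, 0], [47, 0, 65, 0, 0, 0], [59, 0, 81, 0, 0, 0], [59, 0, 81, 0, 0, 0], [53, 2, 86, 0, 0, 0], [46, 3, 90, 0, 0, 0], [40, 4, 95, 0, 0, 0], [33, 5, 100, 0, 0, 0], [33, 5, 100, 0, 0, 0]]
13
[[-7, 0, -8, 0, 0, 0], [-16, 0, -16, 0, 0, 0], [-24, 1, -22, 0, 0, 0], [-34, 1, -28, 0, 0, 0], [-44, 2, -33, 0, 0, 0], [-54, 3, -38, 0, 0, 0], [-64, 4, -42, 0, 0, 0], [-75, 4, -45, 0, 0, 0], [-86, 5, -48, 0, 0, 0], [-97, 6, -49, 0, 0, 0], [-107, 8, -50, 0, 0, 0], [-117, 9, -50, 0, 0, 0], [-128, 10, -49, 0, 0, 0]]
```

M sits at about 73–74°, close to its jam. On to the right tin.

```bash
python3 - <<'E'
from kin import *
q0=manip.state()["joint_pos"]; b=pose('M',*lift(73,52),52,hy=5); P=lambda x,z:pose('R',x,z,52,hy=-16)
f=P(-105,130); a=P(-102,30); h=P(*lift(0,52))
ws=[(b[0]+[-90,-5,10],b[1]),(np.array([400,-330,200]),f[1]),f,a]+[P(*lift(t,52)) for t in range(0,103,6)]
print(test(ws,q0))
rows(ws[:3])
rows([(*a,5),(*a,1),(*h,4),(*h,1)],p0=f[0],R0=f[1])
rows([P(*lift(t,52)) for t in (4,8,12,17,22,28,34,41,48,55,62,69)],p0=h[0],R0=h[1])
E
```

```text
(np.float64(0.0), array([1.86, 0.4 , 0.21, 1.49, 0.53, 0.16]), array([0.07, 0.3 , 0.08, 0.16, 0.18, 0.21]))
8
[[21, -6, -22, 0, 0, 0], [42, -12, -43, 0, 0, 0], [62, -17, -65, 0, 0, 0], [52, -41, -79, 3, 0, 3], [42, -64, -94, 6, 0, 7], [51, -87, -71, 6, 0, 7], [60, -110, -49, 6, 0, 7], [68, -133, -26, 6, 0, 7]]
11
[[12, 0, 16, 0, 0, 0], [24, 0, 32, 0, 0, 0], [36, 0, 48, 0, 0, 0], [47, 1, 64, 0, 0, 0], [59, 1, 81, 0, 0, 0], [59, 1, 81, 0, 0, 0], [53, 3, 85, 0, 0, 0], [47, 5, 90, 0, 0, 0], [40, 8, 95, 0, 0, 0], [34, 10, 100, 0, 0, 0], [34, 10, 100, 0, 0, 0]]
12
[[-6, 0, -7, 0, 0, 0], [-12, 1, -13, 0, 0, 0], [-19, 1, -19, 0, 0, 0], [-28, 2, -25, 0, 0, 0], [-37, 3, -31, 0, 0, 0], [-49, 5, -36, 0, 0, 0], [-62, 7, -41, 0, 0, 0], [-76, 9, -46, 0, 0, 0], [-92, 12, -49, 0, 0, 0], [-106, 15, -51, 0, 0, 0], [-120, 18, -51, 0, 0, 0], [-134, 22, -49, 0, 0, 0]]
```

>>> play_rows(
  steps=[
    [[21,-6,-22,0,0,0],[42,-12,-43,0,0,0],[62,-17,-65,0,0,0],[52,-41,-79,3,0,3],[42,-64,-94,6,0,7],[51,-87,-71,6,0,7],[60,-110,-49,6,0,7],[68,-133,-26,6,0,7],[68,-133,-26,6,0,7],[68,-133,-26,6,0,7]],
  ],
)

```text
time: 14.87
tool_pos: [0.4113, -0.4, 0.1271]
tool_rot: [0.324, 0.143, 0.934, -0.047]
contact_force: [-0.3, -0.1, 0.4]
gripper_width: -0.0
grasp_force: 0.0
```

```bash
python3 - <<'E'
from kin import *
P=lambda x,z:pose('R',x,z,52,hy=-16)
lidfit('M'); chk(*P(-105,130)); a=P(-102,30); h=P(*lift(0,52)); rows([(*a,5),(*a,1),(*h,4),(*h,1)])
E
```

```text
M lid pts 67 pctl [74.5 76.7 79.2 81.8 87.5]
t 14.92 [-1.131 -0.285  2.204  0.657  0.849 -2.749] F [-0.02  0.12  1.02] err [ 0.4  0.4 -0.4] [-0.1  0.3 -0.3]
11
[[12, 0, 16, 0, 0, 0], [24, 0, 32, 0, 0, 0], [36, 0, 48, 0, 0, 0], [48, 0, 64, 0, 0, 0], [60, 0, 80, 0, 0, 0], [60, 0, 80, 0, 0, 0], [53, 2, 85, 0, 0, 0], [47, 5, 89, 0, 0, 0], [41, 7, 94, 0, 0, 0], [35, 9, 99, 0, 0, 0], [35, 9, 99, 0, 0, 0]]
```

>>> play_rows(
  steps=[
    [[12,0,16,0,0,0],[24,0,32,0,0,0],[36,0,48,0,0,0],[48,0,64,0,0,0],[60,0,80,0,0,0],[60,0,80,0,0,0],[60,0,80,0,0,0],[53,2,85,0,0,0],[47,5,89,0,0,0],[41,7,94,0,0,0],[35,9,99,0,0,0],[35,9,99,0,0,0]],
  ],
)

```text
time: 15.92
tool_pos: [0.449, -0.4023, 0.032]
tool_rot: [0.326, 0.141, 0.934, -0.05]
contact_force: [-0.1, -0.4, 0.2]
gripper_width: -0.003
grasp_force: 0.0
```

>>> play_rows(
  steps=[
    [[-6,0,-7,0,0,0],[-12,1,-13,0,0,0],[-19,1,-19,0,0,0],[-28,2,-25,0,0,0],[-37,3,-31,0,0,0],[-49,5,-36,0,0,0],[-62,7,-41,0,0,0],[-76,9,-46,0,0,0],[-92,12,-49,0,0,0],[-106,15,-51,0,0,0],[-106,15,-51,0,0,0]],
  ],
)

```text
time: 16.83
tool_pos: [0.5031, -0.4044, 0.1411]
tool_rot: [0.327, 0.141, 0.933, -0.051]
contact_force: [-0.5, -1.1, 0.6]
gripper_width: -0.002
grasp_force: 0.1
```

```bash
python3 - <<'E'
from kin import *
P=lambda x,z:pose('R',x,z,52,hy=-16); b=P(*lift(55,52))
lidfit('R'); chk(*b); rows([P(*lift(t,52)) for t in (60,65,70,75,80,85,90,95,98)],p0=b[0],R0=b[1])
E
```

```text
R lid pts 83 pctl [ 58.7  61.9  64.9 120.  174. ]
t 16.88 [-0.962 -0.135  2.063  0.598  0.745 -2.582] F [-0.58  0.87 -0.01] err [-0.  -1.5  3.1] [-0.2  0.6 -0.1]
9
[[-10, 2, 0, 0, 0, 0], [-20, 5, 1, 0, 0, 0], [-30, 7, 3, 0, 0, 0], [-39, 10, 5, 0, 0, 0], [-49, 13, 9, 0, 0, 0], [-58, 15, 14, 0, 0, 0], [-66, 18, 20, 0, 0, 0], [-74, 21, 26, 0, 0, 0], [-78, 23, 31, 0, 0, 0]]
```

>>> play_rows(
  steps=[
    [[-10,2,0,0,0,0],[-20,5,1,0,0,0],[-30,7,3,0,0,0],[-39,10,5,0,0,0],[-49,13,9,0,0,0],[-58,15,14,0,0,0],[-66,18,20,0,0,0],[-74,21,26,0,0,0],[-78,23,31,0,0,0],[-78,23,31,0,0,0]],
  ],
)

```text
time: 17.72
tool_pos: [0.5855, -0.4045, 0.1602]
tool_rot: [0.325, 0.142, 0.934, -0.049]
contact_force: [-0.0, -0.1, -0.6]
gripper_width: -0.003
grasp_force: 0.0
```

```bash
cat >> h.py <<'E'
def press(th,hw=9.5,dx=0,dz=0):
    a=np.deg2rad(th); return 57.5-97*np.cos(a)+14*np.sin(a)+hw+dx, 46+97*np.sin(a)+14*np.cos(a)+dz
E
python3 - <<'E'
from kin import *
q0=manip.state()["joint_pos"]; b=pose('R',*lift(98,52),52,hy=-16); lidang('R'); chk(*b)
P=lambda x,z:pose('M',x,z,90)
x,z=press(73); a=P(x+14,z+75); c=P(x+14,z)
ws=[(b[0]+[-70,10,70],b[1]),a]
for hy in(0,180):
    W=[ws[0]]+[pose('M',x+14,z+75,90,hy=hy),pose('M',x+14,z,90,hy=hy)]+[pose('M',*press(t),90,hy=hy) for t in range(73,-3,-5)]
    print(hy,test(W,q0))
rows(ws)
E
```

```text
R {0: 3, 84: 1, 108: 4, 114: 60, 120: 237, 126: 124, 132: 64, 138: 40, 144: 20, 150: 9, 156: 4, 168: 16}
t 17.77 [-0.836 -0.01   1.906  0.505  0.715 -2.401] F [ 0.34  0.82 -0.1 ] err [-0.6 -0.8  0.4] [-0.1  0.3 -0.2]
0 (np.float64(0.0), array([2.06, 0.76, 0.58, 1.  , 0.78, 0.71]), array([0.32, 0.28, 0.34, 0.49, 0.56, 0.46]))
180 (np.float64(0.0), array([2.06, 0.76, 0.58, 1.  , 0.78, 0.71]), array([0.32, 0.28, 0.34, 0.49, 0.56, 3.6 ]))
9
[[4, -3, -33, 0, 0, 0], [8, -7, -65, 0, 0, 0], [11, -10, -98, 0, 0, 0], [13, 8, -96, 0, 7, -1], [14, 26, -95, -1, 13, -2], [16, 44, -93, -1, 19, -2], [17, 62, -92, -1, 26, -3], [18, 80, -91, -1, 32, -3], [20, 99, -89, -1, 38, -4]]
```

R is open. Next I'll go behind M's raised lid with the tool vertical.

>>> play_rows(
  steps=[
    [[4,-3,-33,0,0,0],[8,-7,-65,0,0,0],[11,-10,-98,0,0,0],[13,8,-96,0,7,-1],[14,26,-95,-1,13,-2],[16,44,-93,-1,19,-2],[17,62,-92,-1,26,-3],[18,80,-91,-1,32,-3],[20,99,-89,-1,38,-4],[20,99,-89,-1,38,-4],[20,99,-89,-1,38,-4]],
  ],
)

```text
time: 18.68
tool_pos: [0.5467, -0.2887, 0.2173]
tool_rot: [0.003, 0.115, 0.993, -0.003]
contact_force: [-0.3, -0.4, 0.0]
gripper_width: 0.003
grasp_force: 0.0
```

```bash
python3 - <<'E'
from kin import *
P=lambda x,z:pose('M',x,z,90); x,z=press(73); a=P(x+14,z+75); c=P(x+14,z); chk(*a)
im=lidfit('M'); cv2.imwrite("pics/s3.png",cv2.resize(im[170:330,300:460],None,fx=3.5,fy=3.5))
rows([(*c,5)])
rows([P(*press(t)) for t in (76,72,67,62,56,50,44,38,32,26,20)],p0=c[0],R0=c[1])
rows([P(*press(t)) for t in (15,10,6,3,0,-1,-2)],p0=P(*press(20))[0],R0=c[1])
E
```

```text
t 18.68 [-0.605  0.041  1.648 -0.003  1.445 -1.945] F [-0.29 -0.4   0.01] err [ 0.3  0.8 -0.6] [-0.3  0.3 -0.2]
M lid pts 71 pctl [74.6 76.8 79.3 81.8 87. ]
5
[[0, 0, 15, 0, 0, 0], [0, 0, 30, 0, 0, 0], [0, 0, 45, 0, 0, 0], [0, 0, 60, 0, 0, 0], [0, 0, 75, 0, 0, 0]]
11
[[9, 0, -1, 0, 0, 0], [16, 0, 0, 0, 0, 0], [24, 0, 2, 0, 0, 0], [32, 0, 5, 0, 0, 0], [42, 0, 9, 0, 0, 0], [51, 0, 14, 0, 0, 0], [59, 0, 19, 0, 0, 0], [67, 0, 26, 0, 0, 0], [74, 0, 34, 0, 0, 0], [80, 0, 42, 0, 0, 0], [85, 0, 51, 0, 0, 0]]
7
[[4, 0, 8, 0, 0, 0], [7, 0, 16, 0, 0, 0], [9, 0, 22, 0, 0, 0], [10, 0, 27, 0, 0, 0], [11, 0, 32, 0, 0, 0], [11, 0, 34, 0, 0, 0], [11, 0, 36, 0, 0, 0]]
```

View pics/s3.png

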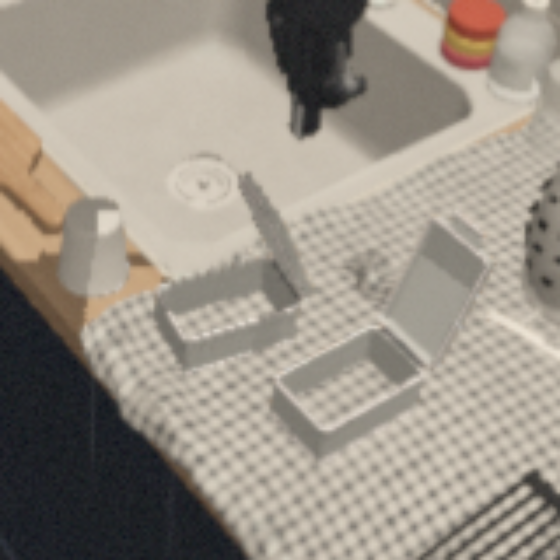

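The scene crop shows R standing open (lid at (440,290)), M's lid raised at (265,235), and the tumbler untouched at (95,245). Press M's lid shut.

>>> play_rows(
  steps=[
    [[0,0,15,0,0,0],[0,0,30,0,0,0],[0,0,45,0,0,0],[0,0,60,0,0,0],[0,0,75,0,0,0],[0,0,75,0,0,0],[0,0,75,0,0,0]],
  ],
)

```text
time: 19.32
tool_pos: [0.5445, -0.29, 0.1415]
tool_rot: [0.002, 0.116, 0.993, -0.003]
contact_force: [0.8, -0.2, 0.1]
gripper_width: -0.005
grasp_force: 0.0
```

>>> play_rows(
  steps=[
    [[9,0,-1,0,0,0],[16,0,0,0,0,0],[24,0,2,0,0,0],[32,0,5,0,0,0],[42,0,9,0,0,0],[51,0,14,0,0,0],[59,0,19,0,0,0],[67,0,26,0,0,0],[74,0,34,0,0,0],[80,0,42,0,0,0],[85,0,51,0,0,0],[85,0,51,0,0,0]],
  ],
)

```text
time: 20.32
tool_pos: [0.4616, -0.2695, 0.0887]
tool_rot: [0.001, 0.116, 0.993, -0.002]
contact_force: [-1.2, -0.3, 0.1]
gripper_width: 0.001
grasp_force: 0.0
```

```bash
python3 - <<'E'
from kin import *
chk(*pose('M',*press(20),90)); lidfit('M')
E
```

```text
t 20.32 [-0.666 -0.031  1.946 -0.003  1.223 -2.004] F [-1.18 -0.33  0.07] err [-1.6  0.8 -3.7] [-0.2  0.1 -0.3]
M lid pts 264 pctl [19.5 23.7 26.8 30.4 36.3]
```

>>> play_rows(
  steps=[
    [[4,0,8,0,0,0],[7,0,16,0,0,0],[9,0,22,0,0,0],[10,0,27,0,0,0],[11,0,31,0,0,0],[11,0,33,0,0,0],[11,0,34,0,0,0],[11,0,34,0,0,0],[11,0,34,0,0,0]],
  ],
)

```text
time: 21.12
tool_pos: [0.4532, -0.2684, 0.0597]
tool_rot: [0.002, 0.115, 0.993, -0.003]
contact_force: [-7.3, 4.9, 15.9]
gripper_width: 0.002
grasp_force: 7.6
```

```bash
python3 - <<'E'
from kin import *
chk(*pose('M',*press(-1),90)); lidfit('M')
E
```

```text
t 21.12 [-0.674 -0.011  1.981 -0.003  1.166 -2.013] F [-7.29  4.86 15.95] err [ 0.7 -0.6  1.4] [-0.3  0.2 -0.2]
M lid pts 221 pctl [ 6.3  8.3 10.9 14.3 24.9]
```

Lid is shut (16 N press). Raise, open, and remeasure M with the wrist and scene depth.

>>> play_rows(
  steps=[
    [[0,0,-15,0,0,0],[0,0,-40,0,0,0],[0,0,-75,0,0,0],[-15,0,-110,0,0,0],[-30,0,-120,0,0,0],[-30,0,-120,0,0,0],[-30,0,-120,0,0,0],[-30,0,-120,0,0,0]],
  ],
  claw=1,
)

```text
time: 21.83
tool_pos: [0.4807, -0.2737, 0.1756]
tool_rot: [0.001, 0.115, 0.993, -0.002]
contact_force: [0.3, -0.8, -0.3]
gripper_width: 0.999
grasp_force: 0.0
```

```bash
python3 - <<'E'
from kin import *
s=manip.state(); chk(np.zeros(3),np.eye(3)); print(s["tool_pos"],s["gripper_width"])
for n in("wrist","scene","top"):
    im,d=vision.grab_frame(n); P=cloud(cam(n,s),d)*1000; cx,cy,_=T['M']; q=P-[cx,cy,0]
    if n=="wrist": cv2.imwrite("pics/w2.png",im)
    m=(np.hypot(q[...,0],q[...,1])<95)&(P[...,2]>56)&(P[...,2]<66)&(d>0)&(P[...,1]>-350)&(P[...,1]<-190)
    k,lab,st,_=cv2.connectedComponentsWithStats(m.astype(np.uint8)); l=1+np.argmax(st[1:,4]); Q=P[lab==l]
    lo=np.percentile(Q,[1,99],axis=0).round(0).tolist()
    print(n,len(Q),np.median(Q[:,2]).round(1),cv2.minAreaRect(Q[:,:2].astype(np.float32)))
E
```

```text
t 21.83 [-0.651 -0.08   1.839 -0.003  1.378 -1.989] F [ 0.3  -0.77 -0.3 ] err [ 480.7 -273.7  175.6] [ -20.8 -178.7    0.4]
[ 0.48065005 -0.27369488  0.17556057] 0.9991382248685369
wrist 11741 61.8 ((492.32501220703125, -276.065185546875), (66.2271728515625, 110.28716278076172), 77.8987045288086)
scene 601 60.5 ((491.9381408691406, -277.010009765625), (69.3760986328125, 111.58688354492188), 78.54432678222656)
top 66 61.3 ((464.51922607421875, -293.80072021484375), (27.37082290649414, 32.69511413574219), 56.21134567260742)
```

View pics/w2.png

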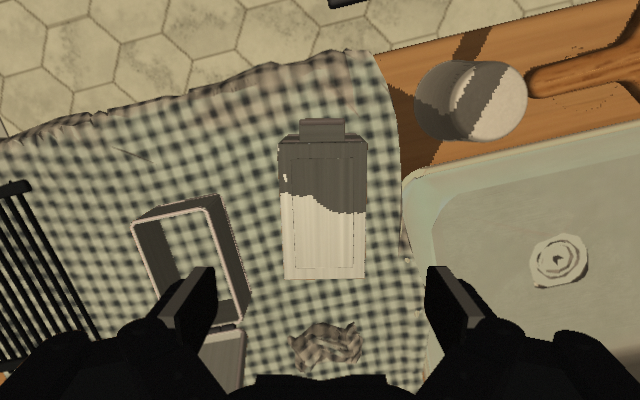

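The wrist view shows M shut at (323,210), R open and the tumbler at (490,100). M measures 66×110 mm, centre (492,−276), yaw −12°. Descend and grasp.

```bash
sed -i 's/M=(482,-274.6,-13)/M=(492,-276.3,-12)/' h.py; python3 - <<'E'
from kin import *
q0=manip.state()["joint_pos"]
w=[pose('M',0,150,90),pose('M',0,60,90),(*pose('M',0,5,90),3)]; print(test(w,q0)); rows(w)
# place poses: board centre, tin axis along world y
T['B']=(433,69,-90); T['C']=(433,69,90)
for t in 'BC':
  for f in (0,1):
    W=[pose(t,0,150,90,flip=f),pose(t,0,23,90,flip=f)]; q,c=ik(*W[0],np.array([.1,0,1.8,0,1.4,-1.5])); print(t,f,q.round(2),c,test(W,q)[:2])
E
```

```text
(np.float64(0.0), array([2.35, 0.96, 0.66, 1.  , 0.96, 1.12]), array([0.  , 0.11, 0.06, 0.  , 0.16, 0.  ]))
7
[[-12, 0, 25, 0, 0, -1], [-12, 0, 55, 0, 0, -1], [-12, 0, 85, 0, 0, -1], [-11, 1, 115, 0, 0, -1], [-11, 1, 134, 0, 0, -1], [-11, 1, 152, 0, 0, -1], [-11, 1, 170, 0, 0, -1]]
B 0 [-0.01 -0.36  2.12 -0.    1.38 -0.01] 1.4992802158470796e-11 (np.float64(0.0), array([2.98, 0.63, 0.36, 1.  , 1.  , 3.11]))
B 1 [-0.   -0.36  2.11 -0.02  1.38 -3.12] 0.025277044207236643 (np.float64(0.025), array([2.99, 0.63, 0.36, 0.98, 1.  , 0.  ]))
C 0 [-0.   -0.36  2.11 -0.02  1.38 -3.12] 0.02527704420723638 (np.float64(0.025), array([2.99, 0.63, 0.36, 0.98, 1.  , 0.  ]))
C 1 [-0.01 -0.36  2.12 -0.    1.38 -0.01] 1.4905618782082177e-11 (np.float64(0.0), array([2.98, 0.63, 0.36, 1.  , 1.  , 3.11]))
```

>>> play_rows(
  steps=[
    [[-12,0,25,0,0,-1],[-12,0,55,0,0,-1],[-12,0,85,0,0,-1],[-11,1,115,0,0,-1],[-11,1,134,0,0,-1],[-11,1,152,0,0,-1],[-11,1,170,0,0,-1],[-11,1,170,0,0,-1],[-11,1,170,0,0,-1]],
  ],
)

```text
time: 22.73
tool_pos: [0.492, -0.2763, 0.006]
tool_rot: [0.001, 0.107, 0.994, -0.002]
contact_force: [-0.4, -0.3, 1.0]
gripper_width: 0.996
grasp_force: 0.0
```

>>> play_rows(
  steps=[
    [[0,0,0,0,0,0],[0,0,0,0,0,0],[0,0,0,0,0,0],[0,0,0,0,0,0],[0,0,0,0,0,0],[0,0,0,0,0,0],[0,0,0,0,0,0],[0,0,0,0,0,0]],
  ],
  claw=-1,
)

```text
time: 23.4
tool_pos: [0.4948, -0.2777, 0.0096]
tool_rot: [0.004, 0.107, 0.994, -0.004]
contact_force: [-1.5, 2.3, 5.6]
gripper_width: 0.765
grasp_force: 70.4
```

```bash
python3 - <<'E'
from kin import *
chk(*pose('M',0,5,90)); print(manip.state()["gripper_width"],manip.state()["grasp_force"])
T['B']=(433,69,-90); a=pose('M',0,5,90); b=pose('M',0,110,90); B=pose('B',0,130,90)
W=[b,(np.array([455,-100,140]),R.from_euler('z',-40,degrees=True).as_matrix()@b[1]),B]
print(test(W,manip.state()["joint_pos"]))
rows([(*b,5)],p0=a[0],R0=a[1]); rows(W[1:],p0=b[0],R0=b[1],vmax=24,wmax=5)
E
```

```text
t 23.4 [-0.641  0.155  1.904 -0.003  1.073 -1.997] F [-1.51  2.26  5.65] err [ 2.8 -1.4  4.6] [-0.4  0.5 -0.3]
0.7652181405536218 70.40642201900482
(np.float64(0.0), array([2.35, 0.65, 0.43, 1.  , 1.16, 1.12]), array([0.36, 0.28, 0.2 , 0.  , 0.08, 1.03]))
5
[[0, 0, -21, 0, 0, 0], [0, 0, -42, 0, 0, 0], [0, 0, -63, 0, 0, 0], [0, 0, -84, 0, 0, 0], [0, 0, -105, 0, 0, 0]]
17
[[8, 18, -3, 0, 0, 4], [16, 37, -7, 0, 0, 9], [24, 55, -10, 0, 0, 13], [32, 73, -13, 0, 0, 18], [40, 92, -17, 0, 0, 22], [49, 110, -20, 0, 0, 27], [57, 128, -23, 0, 0, 31], [65, 146, -27, 0, 0, 36], [73, 165, -30, 0, 0, 40], [80, 185, -29, 0, 0, 45], [87, 205, -28, 0, 0, 50], [94, 225, -26, 0, 0, 54], [101, 245, -25, 0, 0, 59], [108, 265, -24, 0, 0, 64], [115, 285, -23, 0, 0, 68], [122, 305, -21, 0, 0, 73], [130, 325, -20, 0, 0, 78]]
```

Grasp holds (opening 65 mm, 70 N). Lift and check.

>>> play_rows(
  steps=[
    [[0,0,-10,0,0,0],[0,0,-25,0,0,0],[0,0,-45,0,0,0],[0,0,-65,0,0,0],[0,0,-85,0,0,0],[0,0,-105,0,0,0],[0,0,-105,0,0,0]],
  ],
)

```text
time: 23.98
tool_pos: [0.4947, -0.2779, 0.1167]
tool_rot: [0.005, 0.107, 0.994, -0.005]
contact_force: [1.4, -0.8, -5.9]
gripper_width: 0.761
grasp_force: 69.6
```

```bash
python3 - <<'E'
from kin import *
chk(*pose('M',0,110,90)); print(manip.state()["gripper_width"],manip.state()["grasp_force"])
E
```

```text
t 23.98 [-0.641  0.006  1.859 -0.004  1.262 -1.997] F [ 1.44 -0.82 -5.91] err [ 2.7 -1.6  6.7] [-0.6  0.7 -0.3]
0.7611383613768501 69.60910230875015
```

>>> play_rows(
  steps=[
    [[8,18,-3,0,0,4],[16,37,-7,0,0,9],[24,55,-10,0,0,13],[32,73,-13,0,0,18],[40,92,-17,0,0,22],[49,110,-20,0,0,27],[57,128,-23,0,0,31],[65,146,-27,0,0,36],[73,165,-30,0,0,40],[80,185,-29,0,0,45],[87,205,-28,0,0,50],[94,225,-26,0,0,54]],
  ],
)

```text
time: 24.98
tool_pos: [0.4474, -0.0355, 0.1347]
tool_rot: [0.003, 0.548, 0.836, -0.003]
contact_force: [1.2, 0.3, -7.2]
gripper_width: 0.76
grasp_force: 70.1
```

```bash
python3 - <<'E'
from kin import *
s=manip.state(); T['B']=(433,69,-90); print(s["tool_pos"],s["grasp_force"]); rows([pose('B',0,135,90)],vmax=24,wmax=5)
E
```

```text
[ 0.44739366 -0.03551264  0.13465951] 70.11457443237305
5
[[20, 6, 0, 0, 0, 5], [41, 11, 0, 0, 0, 9], [61, 17, -1, 0, 0, 14], [81, 23, -1, 0, 0, 19], [102, 28, -1, 0, 0, 23]]
```

>>> play_rows(
  steps=[
    [[20,6,0,0,0,5],[41,11,0,0,0,9],[61,17,-1,0,0,14],[81,23,-1,0,0,19],[102,28,-1,0,0,23],[102,28,-1,0,0,23],[102,28,-1,0,0,23],[102,28,-1,0,0,23]],
  ],
)

```text
time: 25.65
tool_pos: [0.4326, 0.0678, 0.1354]
tool_rot: [0.004, 0.702, 0.712, -0.002]
contact_force: [-0.7, -1.0, -7.4]
gripper_width: 0.761
grasp_force: 70.1
```

```bash
python3 - <<'E'
from kin import *
s=manip.state(); T['B']=(433,69,-90); chk(*pose('B',0,135,90)); print(s["tool_pos"],s["grasp_force"])
im,d=vision.grab_frame("scene"); P=cloud(cam("scene"),d)*1000
m=(P[...,0]>330)&(P[...,0]<540)&(P[...,1]>-20)&(P[...,1]<160)&(P[...,2]>80)&(P[...,2]<240)
cv2.imwrite("pics/s4.png",cv2.resize(im[100:280,220:440],None,fx=3,fy=3))
rows([(*pose('B',0,60,90),4),(*pose('B',0,30,90),4)])
E
```

```text
t 25.65 [-0.01  -0.344  2.131 -0.008  1.352 -0.021] F [-0.66 -0.96 -7.39] err [-0.4 -1.2  0.4] [0.1 0.5 0.8]
[0.43263459 0.06777397 0.13542611] 70.06796836853027
8
[[1, 0, 19, 0, 0, 0], [1, 0, 38, 0, 0, 0], [2, 0, 57, 0, 0, 1], [2, 0, 76, 0, 0, 1], [2, 0, 83, 0, 0, 1], [2, 0, 91, 0, 0, 1], [2, 0, 98, 0, 0, 1], [2, 0, 106, 0, 0, 1]]
```

View pics/s4.png

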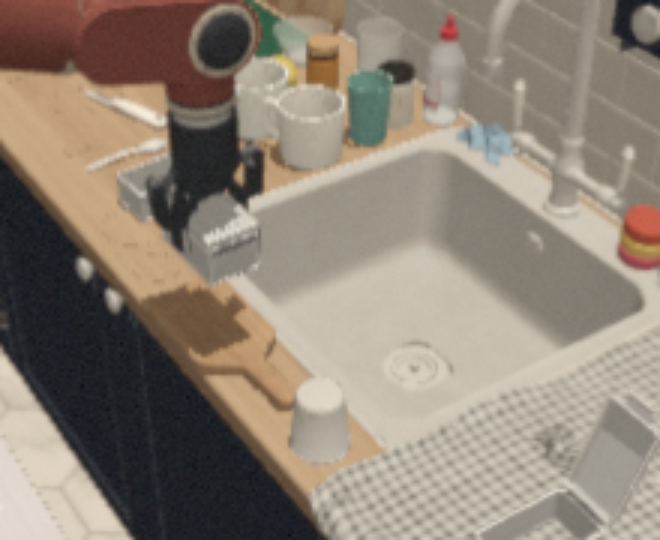

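The scene crop shows M held shut and level at (225,235) above the board blade (shadow at (200,325)). Lower.

>>> play_rows(
  steps=[
    [[1,0,19,0,0,0],[1,0,38,0,0,0],[2,0,57,0,0,0],[2,0,76,0,0,0],[2,0,86,0,0,0],[2,0,94,0,0,0],[2,0,100,0,0,0],[2,0,104,0,0,0],[2,0,104,0,0,0],[2,0,104,0,0,0]],
  ],
)

```text
time: 26.53
tool_pos: [0.4347, 0.0693, 0.0336]
tool_rot: [0.005, 0.703, 0.712, -0.001]
contact_force: [0.1, 0.1, -7.2]
gripper_width: 0.769
grasp_force: 70.3
```

>>> play_rows(
  steps=[
    [[0,0,2,0,0,0],[0,0,4,0,0,0],[0,0,4,0,0,0],[0,0,4,0,0,0]],
  ],
)

```text
time: 26.87
tool_pos: [0.4341, 0.0694, 0.0291]
tool_rot: [0.004, 0.703, 0.712, -0.001]
contact_force: [0.7, 0.4, -7.5]
gripper_width: 0.768
grasp_force: 70.4
```

>>> play_rows(
  steps=[
    [[0,0,1,0,0,0],[0,0,3,0,0,0],[0,0,3,0,0,0],[0,0,3,0,0,0]],
  ],
)

```text
time: 27.2
tool_pos: [0.4346, 0.0694, 0.0278]
tool_rot: [0.004, 0.703, 0.712, -0.001]
contact_force: [-5.2, 0.8, 5.6]
gripper_width: 0.766
grasp_force: 72.0
```

Contact with the board (force reversed to +5.6 N). Release and rise.

>>> play_rows(
  steps=[
    [[0,0,-1,0,0,0],[0,0,-1,0,0,0],[0,0,-1,0,0,0],[0,0,-1,0,0,0],[0,0,-1,0,0,0],[0,0,-1,0,0,0]],
  ],
  claw=1,
)

```text
time: 27.7
tool_pos: [0.4343, 0.0693, 0.0271]
tool_rot: [0.004, 0.703, 0.712, -0.001]
contact_force: [0.2, 0.7, -0.7]
gripper_width: 1.002
grasp_force: 0.0
```

>>> play_rows(
  steps=[
    [[0,0,-12,0,0,0],[0,0,-30,0,0,0],[0,0,-55,0,0,0],[0,0,-85,0,0,0],[0,0,-115,0,0,0],[0,0,-140,0,0,0],[0,0,-160,0,0,0],[0,0,-160,0,0,0],[0,0,-160,0,0,0]],
  ],
)

```text
time: 28.45
tool_pos: [0.4342, 0.0705, 0.1882]
tool_rot: [0.005, 0.703, 0.712, 0.0]
contact_force: [-0.4, -0.4, -0.2]
gripper_width: 0.997
grasp_force: 0.0
```

```bash
python3 - <<'E'
from kin import *
s=manip.state(); chk(np.zeros(3),np.eye(3)); print(s["gripper_width"])
im,d=vision.grab_frame("wrist"); P=cloud(cam("wrist",s),d)*1000
m=(abs(P[...,0]-433)<80)&(abs(P[...,1]-69)<110)&(d>0)
for lo,hi in((72,86),(12,25)):
    Q=P[m&(P[...,2]>lo)&(P[...,2]<hi)]; 
    if len(Q): print(lo,len(Q),np.median(Q[:,2]).round(1),Q.min(0).round(),Q.max(0).round(),cv2.minAreaRect(Q[:,:2].astype(np.float32)))
im2,_=vision.grab_frame("scene"); lidang('L'); lidang('R')
w=cv2.resize(im,(480,300)); cv2.imwrite("pics/f.png",np.vstack([w,cv2.resize(im2,(480,300))]))
E
```

```text
t 28.45 [-0.004 -0.393  2.078 -0.008  1.449 -0.016] F [-0.39 -0.41 -0.23] err [434.2  70.5 188.2] [-126.  -127.6   -0. ]
0.9971298680834053
72 12895 79.7 [401.  16.  72.] [468. 142.  83.] ((434.2663269042969, 78.98101806640625), (66.14688110351562, 126.45050811767578), 0.7292097210884094)
12 8297 18.9 [377. -41.  13.] [489. 160.  24.] ((433.5627136230469, 59.17336654663086), (110.32017517089844, 200.3000946044922), 1.4528923034667969)
L {0: 2, 114: 1, 138: 1}
R {0: 3, 108: 4, 114: 83, 120: 272, 126: 125, 132: 66, 138: 39, 144: 23, 150: 10, 156: 3, 168: 15}
```

View pics/f.png

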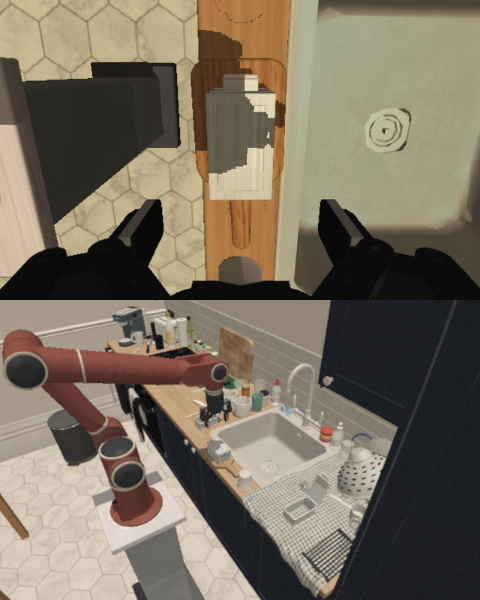

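M stands shut and level on the blade (top at 80 mm, x 401–468, y from 16 mm); R is open and the tumbler has not moved. The arm hides L in the scene view, so I'll check L from the top camera and then hand in.

```bash
python3 - <<'E'
from kin import *
lidang('L','top')
E
```

```text
L {0: 10, 6: 1, 12: 1, 108: 28, 114: 86, 120: 134, 126: 46, 132: 24, 138: 9, 144: 1}
```

```bash
python3 -c "
from plant import order; print(order.job_done())"
```

```text
the job is handed in; nothing more can be done
None
```

The job is handed in at about 28.5 s of the 72 s allowed: the left and right tins stand open, and the stiff tin is shut and upright on the board's broad part; it slid about 9 mm while I worked its lid, and I checked the tumbler by eye only and not the teaspoon.

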